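Stack the retained-sample cartons, the last one from the tip-out bin

TASK

Build up the column of white sample cartons: two already stand stacked on the bench and stay there; stack the other three squarely on top of them, five high, each flat, edges flush and laid the same way, and set down gently, not dropped. Of the three, one lies on the bench among the bottles, one close in front of the tip-out bin, and one at the back inside the bin, so tip the bin forward on its pivot to take that one out and push the bin fully shut again afterwards. Leave the bottles, jar, beaker, bowl and brown box where they are.

Things in the scene. Friction and masses are not known exactly. Their poses are not given: they have to be found in the camera images.
- carton_lower_mid (a point): white closed carton 100 x 60 x 44 mm (x long, y wide, z up; flat on its largest face), 0.15 to 0.3 kg; the point is its centre, half-way up (22 mm over its underside). The bottom one of the two cartons already stacked on the bench: the start of the column
- carton_upper_mid (a point): white closed carton 100 x 60 x 44 mm (x long, y wide, z up; flat on its largest face), 0.15 to 0.3 kg; the point is its centre, half-way up (22 mm over its underside). The top one of those two, flush on carton_lower, its centre 66 mm over the bench
- carton_open_mid (a point): white closed carton 100 x 60 x 44 mm (x long, y wide, z up; flat on its largest face), 0.15 to 0.3 kg; the point is its centre, half-way up (22 mm over its underside). It lies on the bench among the bottles
- carton_front_mid (a point): white closed carton 100 x 60 x 44 mm (x long, y wide, z up; flat on its largest face), 0.15 to 0.3 kg; the point is its centre, half-way up (22 mm over its underside). It lies on the bench close in front of the tip-out bin, in the way of its swing
- carton_bin_mid (a point): white closed carton 100 x 60 x 44 mm (x long, y wide, z up; flat on its largest face), 0.15 to 0.3 kg; the point is its centre, half-way up (22 mm over its underside). Flat on the floor of the tip-out bin, at its back, length roughly along the bin's depth, mostly under the hood; with the bin tipped fully forward it slides to the bin's front wall and lies tilted with the floor
- bin_housing: fixed housing of the tip-out bin, 220 wide (y), 166 mm high; origin on the bench, 85 mm behind the bin's front face; faces and tips towards its -x. Cheeks 8 mm thick at y = +-106 mm: 60 mm high from x = -60 to -23 mm, full height behind. A hood 6 mm thick at z = 160 to 166 mm covers x = -23 to 78 mm, so only the front 60 mm of the bin is open from above
- tip_bin (a joint): tilt of the bin on its pivot: 0 upright (shut), growing as its top tips forward, 0.75 rad at its stop (fully forward). A stiff pivot (friction 0.36 N m): it stays where it is left and moves with about 3 to 12 N at the rim
- bin_pivot (a point): on the pivot line of the bin (along the housing's y axis), at the middle of its width: 65 mm before the housing's origin and 22 mm over the bench
- bin_rim (a point): middle of the top edge of the bin's front wall; moves and turns with the bin, x into the bin, z up at 0. At 0 it is 18 mm before the pivot line and 93 mm over it (115 mm over the bench). The wall is 4 mm thick (centred on this point) and 190 mm wide; a finger lip 90 mm wide, 6 mm high juts 10 mm out at its top. Hook it from inside with the fingers pointing down, or pinch wall and lip (14 mm)
- bin_floor (a point): middle of the bin's inner floor (moves and turns with the bin, axes as bin_rim). Inside, the bin is 182 mm wide and 137 mm deep; the front wall rises 99 mm and the back wall 40 mm over the floor, and the sides fall in a curve from 99 mm at the front to 40 mm at the back
- balance: fixed laboratory balance, 250 deep (x) x 190 wide (y) x 80 mm high; origin under its centre, its low display end towards -x
- amber_bottle_mid (a point): amber glass bottle, 60 mm across, 140 mm high with its black cap; its centre. Leave alone
- white_jar_mid (a point): white screw jar, 64 mm across, 75 mm high; its centre. Leave alone
- beaker_mid (a point): glass beaker, 72 mm across, 95 mm high; its centre. Leave alone
- squeeze_bottle_mid (a point): white squeeze bottle with a blue cap, 58 mm across, 150 mm high; its centre. Leave alone
- weighing_bowl_mid (a point): white bowl on the balance pan, 90 mm across, 40 mm high; its centre. Leave alone
- jar_carton_mid (a point): brown cardboard jar box, 70 x 70 x 85 mm high, in front of the balance, not one of the four cartons; its centre. Leave alone
Things that resemble listed ones, but are neither listed nor needed, are in the scene too. What is shaped like the part that bears carton_bin_mid but yellow is not meant. Leave any yellow look-alike of the part that bears carton_front_mid alone.

How it is judged:
By the outcome, as a careful person would: the job done as asked, in the order asked, and still so for the second after the job is handed in, with the robot touching nothing.
It also fails if it takes over 72 s, if anything falls off the work surface, if the arm or the gripper's body presses on something with over 40 N, if the wrist force passes 120 N, or if a joint passes its speed limit or range.

ROBOT

A 6-joint arm with a two-finger parallel gripper is mounted at the origin on the work surface. World frame = base frame: x ahead of the robot, y to its left, z up, the work surface at z = 0. Lengths are in m, angles in rad, forces in N, time in s.
With the tool pointing down it reaches from about 0.25 to 0.775 m from the base axis. Payload 4 kg.
Tool frame: the origin (TCP) lies on the centre line of the jaws, within the pads' length; the fingertips stand 8 mm ahead of it and the grasp point (between the pads) lies 11 mm behind it; z points along the fingers, y is the direction in which the jaws open and shut (so a half turn about z gives the same grasp; the last joint's range is limited). The gripper opens to 94 mm and grips with 3 to 60 N. Pads are 16 mm wide; open, the fingers measure 119 mm over their backs; the gripper's body (75 mm by 177 mm) begins 78 mm behind the grasp point.
Start: joints at [1.207, 0.087, 1.371, -0, 1.684, -0.103], TCP at [0.142, 0.531, 0.214] pointing down, gripper open.
Joint ranges: [-3.1, 3.1], [-0.76, 2.03], [0.27, 2.55], [-1.08, 4.22], [0.17, 2.65], [-2.57, 2.57]. Speed limits (rad/s): [2.79, 2.79, 3.14, 3.14, 3.14, 3.14].

INTERFACE

Orientations are given as [roll, pitch, yaw] about the fixed x, y, z axes, in that order (R = Rz(yaw) Ry(pitch) Rx(roll)).
In Python, from bench import robot gives the robot as it stands.
- The arm moves only by the shell command python3 -m crank 'ROWS' [OPENING]. ROWS is JSON, a list of rows, each a list of 4 numbers: the shift along the tool's x, y, z scaled (see below), then the turn about the tool's z scaled (see below). A call has exactly 10 rows; each row shifts and turns the commanded pose from where the row before left it, along the tool's axes as they then stand; what a row does not reach is not made up. The controller multiplies each number of a shift by 0.2 m and each number of a turn by pi/2 rad. A row lasts 1/8 s, in which the tool goes at most 62.5 mm and 10.7 degrees, less where a joint would pass 70% of its speed; a pose out of reach is approached as far as the arm can. A call with a number of a shift or a turn outside -1 to 1 is refused whole. A call with a gripper value outside its range is refused whole. OPENING is the gripper command: -1 is fully open, 1 is shut, values between are in proportion, set as the call begins (- or left out, the last holds). The fingers move at their own pace and stop on an object; the grip force is fixed at half the most. Time passes only in rows, so rows that do not move let the fingers close, or fill a call up. It gives the time, the measured TCP pose, the force and the opening at its end, in the units of the state.
- robot.get_obs(): the state, without advancing time (a new reading comes with each control period).
- robot.snapshot(name): name is "scene" or "top"; returns (picture, depth): 384x512x3 uint8, red, green, blue; 384x512 float32, m along the optical axis (not along the pixel's ray), 0 where there is no reading.
- robot.camera_params(name): a dict with "fx", "fy", "cx", "cy" (pixels), "world_from_camera" (4x4, takes a point from camera to world coordinates). Camera axes: x right, y down, z forward; pixel columns grow to the right and rows downward; lengths in m; the calibration is good to about 2 mm. A picture is of the moment at which its call begins. camera_params takes no time and is no camera call.
- robot.close_job(): hands the job in, once; it reports no verdict.
The state is a dict: "time": time; "joint_positions": joint angles; "qvel": joint speeds; "joint_torque": joint torques, N m; "tool_pos": TCP position; "ee_rot": TCP orientation; "wrist_force": force on the tool from outside, world axes, zero at the start; "wrist_torque": the same for the moment, N m; "width": finger opening in m.
Only numpy, scipy, OpenCV 4.12 (cv2) and the standard library are available. Lean on these libraries where they do the work, as an engineer would, in place of code of your own. Each camera call takes 0.05 s, during which the arm holds its last target.

## Working session

There is one attempt and no reset: what is moved stays moved. The work goes in short steps, Python scripts to look and compute and a shell command to move; the robot and the scene stay as the last step left them, time stands still between calls to the robot, and variables do not carry over. Pictures are saved under pics/ and viewed, and the job is handed in when it is done.

```bash
ls; mkdir -p pics; cat > h.py <<'E'
from bench import robot
import numpy as np, cv2
def snap(n,f):
    p,d=robot.snapshot(n); cv2.imwrite('pics/'+f+'.png',p[:,:,::-1]); np.save('pics/'+f+'.npy',d); return p,d
def pts(n,d):
    c=robot.camera_params(n); v,u=np.mgrid[0:384,0:512]
    P=np.stack([(u-c['cx'])/c['fx']*d,(v-c['cy'])/c['fy']*d,d,np.ones_like(d)],-1)
    return (P@np.array(c['world_from_camera']).T)[...,:3]
E
python3 - <<'E'
from h import *
print(robot.get_obs())
for n in('scene','top'):
    p,d=snap(n,n+'0'); print(robot.camera_params(n))
    cv2.imwrite('pics/%s0b.png'%n,cv2.resize(p[:,:,::-1],(800,600),interpolation=cv2.INTER_CUBIC))
E
```

```text
pics
{'time': 0.0, 'joint_positions': array([ 1.20691192e+00,  8.79323107e-02,  1.37223871e+00, -2.06830133e-05,
        1.68363231e+00, -1.03115328e-01]), 'qvel': array([ 0.00076174, -0.00050916,  0.00059001,  0.00018502,  0.00048384,
       -0.0011509 ]), 'joint_torque': array([-1.88208302e-03, -3.40180850e+01, -3.02424967e+01,  7.16042938e-02,
        3.28712433e-02, -1.60838340e-04]), 'tool_pos': array([0.14162843, 0.53089085, 0.21232448]), 'ee_rot': array([-3.13939160e+00, -2.07103273e-04,  2.88082104e+00]), 'wrist_force': array([ 2.32859998e-05, -9.19973925e-01,  3.88278556e-01]), 'wrist_torque': array([-0.03539341, -0.02318947, -0.01585065]), 'width': 0.09385522933410707}
{'fx': 495.9616051602134, 'fy': 495.9616051602134, 'cx': 251.93105450739216, 'cy': 190.12695564376418, 'world_from_camera': array([[-0.79520946,  0.36033916, -0.48764496,  1.18497429],
       [ 0.60611511,  0.49406339, -0.62331841,  0.8720912 ],
       [ 0.01632149, -0.79123767, -0.61129089,  0.89784011],
       [ 0.        ,  0.        ,  0.        ,  1.        ]])}
{'fx': 380.7041167247973, 'fy': 380.7041167247973, 'cx': 259.71690353589065, 'cy': 193.6209564040344, 'world_from_camera': array([[-0.01494231, -0.98771315,  0.15556177,  0.35074969],
       [-0.99978538,  0.01699162,  0.01185212,  0.05419107],
       [-0.01434974, -0.15535129, -0.98775506,  1.30619995],
       [ 0.        ,  0.        ,  0.        ,  1.        ]])}
```

View pics/scene0b.png

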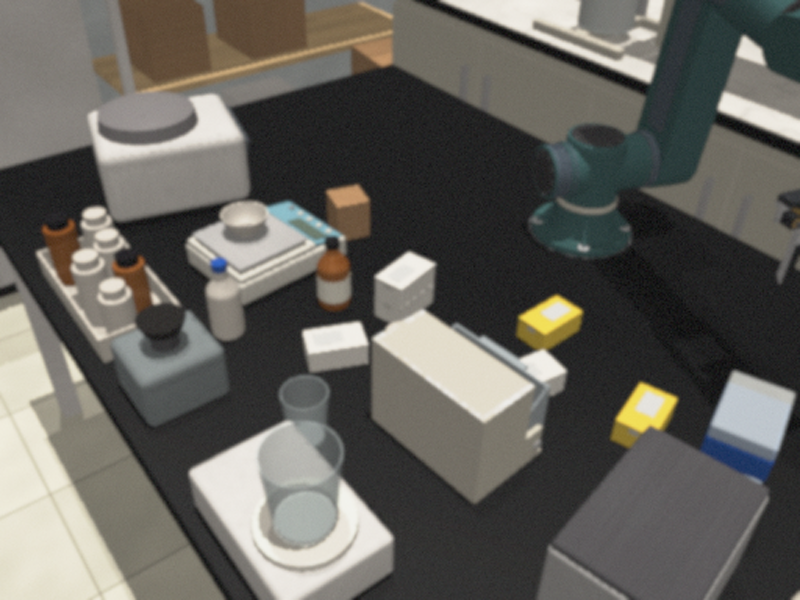

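View pics/top0b.png

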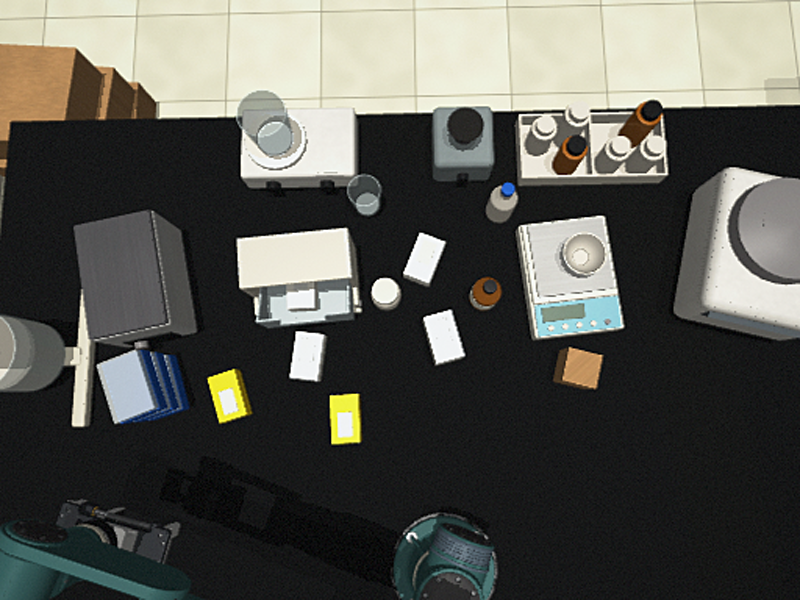

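The top view (800x600) shows four white cartons:
- The stack of two is at (444,337); it is the tall one in the scene view at (405,285).
- The open carton is at (425,259), between the jar and the bottles.
- The front carton is at (308,356), before the bin housing at (297,275).
- The bin carton is at (300,293), under the hood's edge.

The yellow boxes at (228,396) and (344,418) are look-alikes to leave alone. Next I'll measure positions and check an enlarged crop.

```bash
python3 - <<'E'
from h import *
p=cv2.imread('pics/top0.png'); d=np.load('pics/top0.npy'); P=pts('top',d)
cv2.imwrite('pics/crop0.png',cv2.resize(p[130:270,140:340],(800,560),interpolation=cv2.INTER_CUBIC))
def rect(name,u,v,zlo,zhi,r=28):
    m=np.zeros((384,512),bool); m[v-r:v+r,u-r:u+r]=1
    m&=(P[...,2]>zlo)&(P[...,2]<zhi)&(p.min(-1)>120)
    n,l=cv2.connectedComponents(m.astype(np.uint8)); k=l[v,u]
    q=P[l==k]; r_=cv2.minAreaRect(q[:,:2].astype(np.float32)*1000)
    print(name,k,len(q),q.mean(0).round(4),np.median(q[:,2]).round(4),[np.round(x,1) for x in r_])
s=.64
print('z at px',[ (P[int(v*s),int(u*s)]).round(3).tolist() for u,v in[(444,337),(425,259),(308,356),(300,293),(300,250),(500,400),(385,293)]])
rect('stack',284,216,.07,.1)
rect('open',272,166,.03,.06)
rect('front',197,228,.03,.06)
rect('bin',192,188,.03,.09)
rect('hood',190,160,.15,.18,45)
E
```

```text
z at px [[0.472, -0.008, 0.089], [0.647, 0.026, 0.045], [0.441, 0.279, 0.045], [0.573, 0.294, 0.063], [0.64, 0.276, 0.163], [0.34, -0.131, -0.003], [0.568, 0.114, 0.072]]
stack 2 578 [ 0.4717 -0.0063  0.0884] 0.0884 [array([472.1,  -6. ]), array([99.3, 60. ]), np.float64(14.7)]
open 1 513 [0.6488 0.0294 0.0444] 0.0445 [array([649.2,  29.4]), array([ 59.7, 100.3]), np.float64(67.7)]
front 5 556 [0.4399 0.2824 0.0444] 0.0445 [array([440.8, 283.5]), array([ 61.2, 100.1]), np.float64(82.5)]
bin 1 263 [0.5629 0.2945 0.0601] 0.0604 [array([567.6, 295. ]), array([56.3, 61.2]), np.float64(1.7)]
hood 1 2306 [0.6238 0.2882 0.1662] 0.1662 [array([625. , 289.1]), array([103.4, 220.2]), np.float64(4.8)]
```

```bash
python3 - <<'E'
from h import *
import json
d=np.load('pics/top0.npy'); P=pts('top',d)
# bin columns profile along v at a few u
for u in (165,175,190,205,220):
    print(u,[(v,)+tuple(np.round(P[v,u]*1000).astype(int)) for v in range(148,212,3)])
E
```

```text
165 [(148, np.int64(726), np.int64(404), np.int64(1)), (151, np.int64(670), np.int64(360), np.int64(162)), (154, np.int64(660), np.int64(359), np.int64(166)), (157, np.int64(650), np.int64(359), np.int64(166)), (160, np.int64(641), np.int64(359), np.int64(165)), (163, np.int64(630), np.int64(357), np.int64(169)), (166, np.int64(620), np.int64(357), np.int64(171)), (169, np.int64(612), np.int64(358), np.int64(166)), (172, np.int64(602), np.int64(357), np.int64(167)), (175, np.int64(593), np.int64(357), np.int64(167)), (178, np.int64(583), np.int64(356), np.int64(170)), (181, np.int64(575), np.int64(357), np.int64(165)), (184, np.int64(588), np.int64(390), np.int64(41)), (187, np.int64(577), np.int64(388), np.int64(48)), (190, np.int64(566), np.int64(387), np.int64(50)), (193, np.int64(551), np.int64(378), np.int64(83)), (196, np.int64(539), np.int64(375), np.int64(93)), (199, np.int64(529), np.int64(374), np.int64(96)), (202, np.int64(518), np.int64(371), np.int64(107)), (205, np.int64(507), np.int64(369), np.int64(115)), (208, np.int64(512), np.int64(399), np.int64(-1)), (211, np.int
[... 3887 characters left out ...]
64(600), np.int64(189), np.int64(165)), (175, np.int64(589), np.int64(188), np.int64(169)), (178, np.int64(611), np.int64(206), np.int64(18)), (181, np.int64(602), np.int64(207), np.int64(9)), (184, np.int64(591), np.int64(207), np.int64(10)), (187, np.int64(580), np.int64(206), np.int64(15)), (190, np.int64(569), np.int64(206), np.int64(15)), (193, np.int64(558), np.int64(206), np.int64(17)), (196, np.int64(548), np.int64(206), np.int64(16)), (199, np.int64(524), np.int64(195), np.int64(113)), (202, np.int64(519), np.int64(199), np.int64(74)), (205, np.int64(519), np.int64(208), np.int64(2)), (208, np.int64(508), np.int64(208), np.int64(1)), (211, np.int64(498), np.int64(208), np.int64(0))]
```

```bash
sleep 1
```

```text
(no output)
```

View pics/crop0.png

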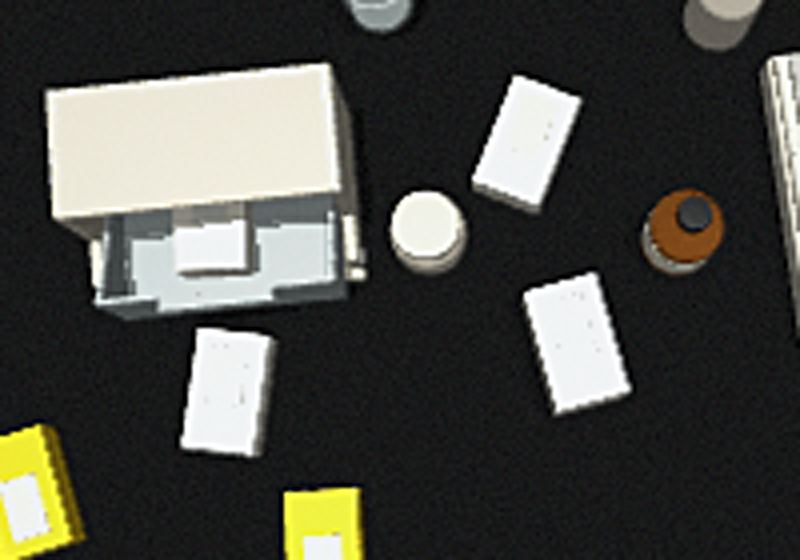

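```bash
python3 - <<'E'
from h import *
p=cv2.imread('pics/top0.png'); d=np.load('pics/top0.npy'); P=pts('top',d)
c=np.array([.649,.0294]);a=np.radians(157.7);x=np.array([np.cos(a),np.sin(a)]);y=np.array([x[1],-x[0]])
Q=P.reshape(-1,3); L=np.c_[(Q[:,:2]-c)@x,(Q[:,:2]-c)@y,Q[:,2]]*1000
# heights around open carton in tool coordinates, 20mm cells max z
for i in range(-100,101,20):
    print(i,[int(max(L[(abs(L[:,0]-i)<10)&(abs(L[:,1]-j)<10),2],default=0)) for j in range(-160,161,20)])
for n,(u,v) in dict(amber=(489,286),squeeze=(508,190),jar=(385,285),beaker=(365,190)).items():
    print(n,P[int(v*.64),int(u*.64)].round(3))
E
```

```text
-100 [5, 6, 5, 5, 7, 5, 6, 7, 4, 4, 5, 6, 5, 4, 5, 95, 100]
-80 [5, 7, 5, 7, 6, 6, 6, 7, 6, 6, 5, 5, 4, 6, 6, 97, 10]
-60 [6, 7, 6, 3, 7, 4, 6, 5, 43, 41, 6, 4, 6, 6, 7, 98, 71]
-40 [6, 6, 6, 4, 6, 9, 6, 48, 50, 50, 5, 8, 7, 5, 6, 4, 96]
-20 [4, 5, 7, 5, 6, 3, 8, 49, 49, 48, 5, 8, 4, 7, 5, 8, 6]
0 [95, 98, 87, 5, 5, 4, 5, 49, 51, 47, 7, 3, 7, 7, 5, 5, 7]
20 [144, 143, 99, 7, 4, 3, 4, 49, 49, 50, 46, 5, 6, 6, 5, 3, 167]
40 [145, 143, 104, 8, 5, 6, 7, 48, 47, 49, 43, 6, 6, 6, 5, 170, 169]
60 [99, 95, 59, 5, 8, 6, 5, 30, 5, 5, 8, 5, 4, 8, 5, 171, 170]
80 [6, 5, 4, 5, 4, 3, 5, 7, 3, 74, 78, 79, 80, 5, 169, 172, 169]
100 [4, 7, 5, 92, 92, 5, 5, 5, 5, 78, 84, 82, 82, 5, 172, 170, 171]
amber [ 0.565 -0.095  0.143]
squeeze [ 0.762 -0.142  0.149]
jar [0.584 0.114 0.075]
beaker [0.815 0.16  0.019]
```

```bash
cat > go.py <<'E'
# plan: python3 go.py x y z yawdeg  -> needed turn and shifts (tool units), shifts in axes before and after the turn
import sys
from h import *
t=list(map(float,sys.argv[1:]))
o=robot.get_obs(); p=np.array(o['tool_pos']); yaw=np.degrees(o['ee_rot'][2])
def ax(a):
    a=np.radians(a); return np.array([[np.cos(a),np.sin(a)],[np.sin(a),-np.cos(a)]])
if t:
    D=np.array(t[:3])-p; turn=-((t[3]-yaw+180)%360-180)
    print('turn',round(turn/90,4),'after-turn xyz',(ax(t[3])@D[:2]/.2).round(4),round(-D[2]/.2,4),'before-turn xy',(ax(yaw)@D[:2]/.2).round(4))
print('t',round(o['time'],2),'pos',(p*1000).round(1),'yaw',round(yaw,2),'rp',np.round(o['ee_rot'][:2],4),'F',np.round(o['wrist_force'],1),'w',round(o['width']*1000,1),'q',np.round(o['joint_positions'],2))
E
python3 go.py .6490 .0294 .212 157.7
```

```text
turn 0.0818 after-turn xyz [-3.2987 -1.3576] 0.0021 before-turn xy [-3.0976 -1.7689]
t 0.1 pos [141.6 531.  212.4] yaw 165.06 rp [-3.1396e+00 -2.0000e-04] F [0.3 1.4 0.1] w 93.8 q [ 1.21  0.09  1.37  0.    1.68 -0.1 ]
```

```bash
python3 -m crank '[[0,0,0,0.082],[-0.27,-0.11,0,0],[-0.27,-0.11,0,0],[-0.27,-0.11,0,0],[-0.27,-0.11,0,0],[-0.27,-0.11,0,0],[-0.27,-0.11,0,0],[-0.27,-0.11,0,0],[-0.27,-0.11,0,0],[-0.27,-0.11,0,0]]' -1; python3 go.py .6490 .0294 .06 157.7
```

```text
time: 1.35
tool_pos: [0.5171, 0.1621, 0.213]
ee_rot: [-3.142, -0.001, 2.752]
wrist_force: [0.2, 0.3, 0.3]
width: 0.0939
turn -0.0003 after-turn xyz [-0.862  -0.3637] 0.7648 before-turn xy [-0.8622 -0.3632]
t 1.35 pos [517.1 162.1 213. ] yaw 157.67 rp [-3.1416e+00 -8.0000e-04] F [0.2 0.3 0.3] w 93.9 q [ 0.2   0.07  1.39  0.    1.68 -0.98]
```

```bash
python3 -m crank '[[-0.28,-0.12,0,0],[-0.28,-0.12,0,0],[-0.28,-0.12,0,0],[-0.022,-0.004,0.1,0],[0,0,0.25,0],[0,0,0.25,0],[0,0,0.2,0],[0,0,0.1,0],[0,0,0.07,0],[0,0,0,0]]'; python3 go.py .6490 .0294 .018 157.7
```

```text
time: 2.6
tool_pos: [0.6479, 0.0311, 0.0194]
ee_rot: [3.142, -0.0, 2.752]
wrist_force: [-0.1, -1.1, 0.8]
width: 0.0939
turn -0.0001 after-turn xyz [-0.0085 -0.0059] 0.0068 before-turn xy [-0.0085 -0.0059]
t 2.6 pos [647.9  31.1  19.4] yaw 157.7 rp [ 3.1416e+00 -4.0000e-04] F [-0.1 -1.1  0.8] w 93.9 q [-0.04  0.41  1.37  0.    1.36 -1.22]
```

```bash
python3 -m crank '[[-0.008,-0.006,0.005,0],[0,0,0,0],[0,0,0,0],[0,0,0,0],[0,0,0,0],[0,0,0,0],[0,0,-0.1,0],[0,0,-0.2,0],[0,0,-0.3,0],[0,0,-0.2,0]]' 1; python3 go.py .472 -.006 .178 194.7
```

```text
time: 3.85
tool_pos: [0.6497, 0.0293, 0.1827]
ee_rot: [3.14, 0.004, 2.752]
wrist_force: [-0.8, -0.2, -1.0]
width: 0.0598
turn -0.4113 after-turn xyz [0.904  0.0548] 0.0236 before-turn xy [ 0.7548 -0.5004]
t 3.85 pos [649.7  29.3 182.7] yaw 157.69 rp [3.1399 0.0036] F [-0.8 -0.2 -1. ] w 59.8 q [-0.04  0.32  1.16  0.    1.66 -1.22]
```

```bash
python3 -m crank '[[0,0,0,-0.1],[0,0,0,-0.1],[0,0,0,-0.1],[0,0,0,-0.111],[0.2,0.014,0,0],[0.25,0.014,0,0],[0.25,0.014,0,0],[0.2,0.013,0,0],[0,0,0.15,0],[0,0,0,0]]'; python3 - <<'E'
from h import *
for n in('scene','top'):
    p,d=snap(n,n+'1')
    cv2.imwrite('pics/%s1b.png'%n,cv2.resize(p[130:290,150:390] if n=='top' else p[100:290,180:400],(800,570),interpolation=cv2.INTER_CUBIC)[...,::-1])
E
python3 go.py .472 -.006 .106 194.7
```

```text
time: 5.1
tool_pos: [0.47, -0.0055, 0.1471]
ee_rot: [3.14, -0.004, -2.886]
wrist_force: [-1.1, -0.2, -1.9]
width: 0.0599
turn -0.0003 after-turn xyz [ 0.0019 -0.0009] 0.2161 before-turn xy [ 0.0019 -0.0009]
t 5.2 pos [472.3  -5.7 149.2] yaw -165.32 rp [3.1415e+00 3.0000e-04] F [-0.1  0.9 -1. ] w 60.0 q [-0.13 -0.07  1.65  0.    1.55 -1.96]
```

View pics/scene1b.png

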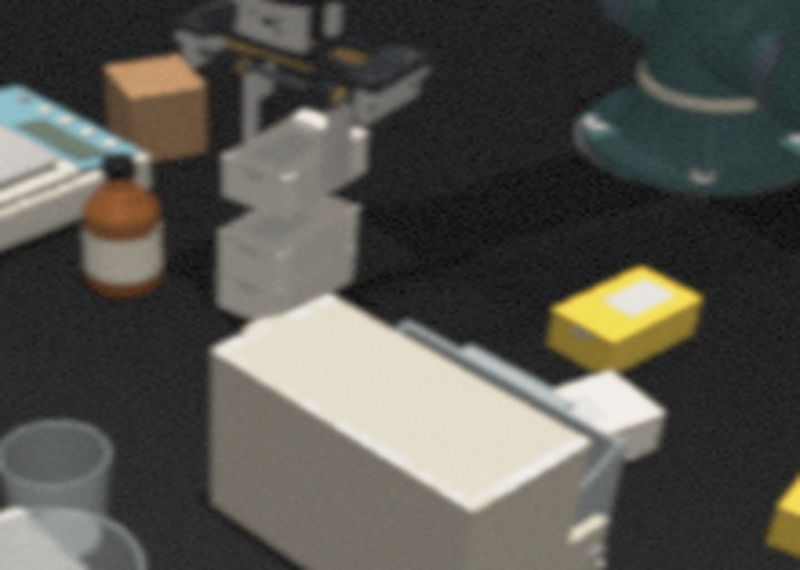

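The held carton at (293,160) sits aligned above the stack at (287,255). I'll compare their visible side faces numerically.

```bash
cat > faces.py <<'E'
from h import *
def faces(f,levels,c=(.472,-.006),yaw=14.7):
    P=pts('scene',np.load('pics/%s.npy'%f)); a=np.radians(yaw); x=np.array([np.cos(a),np.sin(a)]); y=np.array([-x[1],x[0]])
    Q=P.reshape(-1,3); q=Q[:,:2]-c; L=np.c_[q@x,q@y]*1000; z=Q[:,2]*1000
    for lo,hi in levels:
        m=(z>lo)&(z<hi)
        A=L[m&(abs(L[:,1])<24)&(abs(L[:,0]-50)<9)]; B=L[m&(abs(L[:,0])<42)&(abs(L[:,1]-30)<9)]
        r=[]
        for S,i in((A,0),(B,1)):
            if len(S)<10: r.append(None);continue
            k=np.polyfit(S[:,1-i],S[:,i],1); r.append((len(S),np.median(S[:,i]).round(2),np.degrees(k[0]).round(2)))
        print((lo,hi),'xface',r[0],'yface',r[1])
E
python3 - <<'E'
from faces import *
faces('scene1',[(8,80),(8,40),(48,84),(138,170)])
E
```

```text
(8, 80) xface (264, np.float64(53.54), np.float64(0.34)) yface (337, np.float64(28.51), np.float64(0.26))
(8, 40) xface (111, np.float64(53.49), np.float64(1.56)) yface (145, np.float64(28.07), np.float64(0.17))
(48, 84) xface (139, np.float64(53.56), np.float64(-1.34)) yface (177, np.float64(28.93), np.float64(0.6))
(138, 170) xface (145, np.float64(51.73), np.float64(0.43)) yface (132, np.float64(31.63), np.float64(0.24))
```

```bash
sed -i 's/B=L\[m&/B=L[m\&(abs(L[:,0])>15)\&/' faces.py; python3 - <<'E'
from faces import *
faces('scene1',[(8,80),(8,40),(48,84),(138,170)])
from h import *
# top view of the held carton top (z ~ .175) 
P=pts('top',np.load('pics/top1.npy')); a=np.radians(14.7); x=np.array([np.cos(a),np.sin(a)]); y=np.array([-x[1],x[0]])
Q=P.reshape(-1,3); L=np.c_[(Q[:,:2]-[.472,-.006])@x,(Q[:,:2]-[.472,-.006])@y]*1000
m=(abs(Q[:,2]-.174)<.008)&(abs(L[:,0])<60)&(abs(L[:,1])<45); S=L[m]; print(len(S),np.percentile(S,[1,50,99],axis=0).round(1), Q[m][:,2].mean())
E
```

```text
(8, 80) xface (264, np.float64(53.54), np.float64(0.34)) yface (214, np.float64(28.55), np.float64(0.2))
(8, 40) xface (111, np.float64(53.49), np.float64(1.56)) yface (90, np.float64(28.1), np.float64(0.14))
(48, 84) xface (139, np.float64(53.56), np.float64(-1.34)) yface (116, np.float64(29.03), np.float64(0.55))
(138, 170) xface (145, np.float64(51.73), np.float64(0.43)) yface (94, np.float64(31.42), np.float64(0.16))
165 [[-49.4 -26.9]
 [-37.7   3.9]
 [ 14.2  31.2]] 0.1738426009379581
```

```bash
python3 -m crank '[[-0.006,-0.006,0.06,0],[0,0,0.06,0],[0,0,0.04,0],[0,0,0.025,0],[0,0,0.01,0],[0,0,0,0],[0,0,0,0],[0,0,0,0],[0,0,0,0],[0,0,0,0]]'; python3 - <<'E'
from faces import *
snap('scene','scene2');snap('top','top2')
faces('scene2',[(5,45),(48,84),(100,131),(5,25),(25,45),(45,65),(65,85),(98,115),(115,132)])
P=pts('top',np.load('pics/top2.npy')); p=cv2.imread('pics/top2.png')
cv2.imwrite('pics/top2b.png',cv2.resize(p[170:270,230:350],(720,600),interpolation=cv2.INTER_CUBIC))
E
python3 go.py .472 -.006 .106 194.7
```

```text
time: 6.45
tool_pos: [0.4736, -0.0067, 0.1095]
ee_rot: [3.142, 0.0, -2.886]
wrist_force: [-0.7, 1.1, -1.7]
width: 0.0597
(5, 45) xface (147, np.float64(53.81), np.float64(0.61)) yface (106, np.float64(28.17), np.float64(-0.32))
(48, 84) xface (134, np.float64(53.44), np.float64(0.11)) yface (117, np.float64(28.98), np.float64(-0.11))
(100, 131) xface (127, np.float64(55.16), np.float64(0.38)) yface (88, np.float64(29.56), np.float64(-0.03))
(5, 25) xface (68, np.float64(53.85), np.float64(0.02)) yface (50, np.float64(28.2), np.float64(-0.24))
(25, 45) xface (79, np.float64(53.81), np.float64(1.08)) yface (56, np.float64(28.12), np.float64(-0.39))
(45, 65) xface (76, np.float64(53.33), np.float64(0.63)) yface (63, np.float64(28.82), np.float64(-0.68))
(65, 85) xface (81, np.float64(53.41), np.float64(0.8)) yface (65, np.float64(28.99), np.float64(0.5))
(98, 115) xface (68, np.float64(55.08), np.float64(1.44)) yface (44, np.float64(29.89), np.float64(0.44))
(115, 132) xface (74, np.float64(54.98), np.float64(-1.13)) yface (51, np.float64(29.35), np.float64(-0.56))
turn -0.0003 after-turn xyz [0.0069 0.0053] 0.0175 before-turn xy [0.0069 0.0053]
t 6.55 pos [473.6  -6.7 109.5] yaw -165.33 rp [3.1416e+00 1.0000e-04] F [ 0.5 -0.4 -2.4] w 60.0 q [-0.13 -0.04  1.71  0.    1.47 -1.96]
```

View pics/top2b.png

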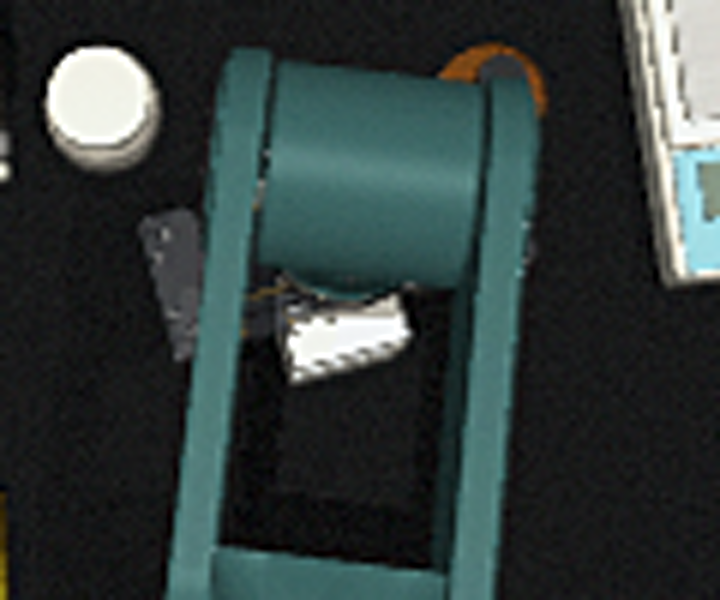

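```bash
python3 -m crank '[[0.008,-0.002,0,0],[0,0,0,0],[0,0,0.006,0],[0,0,0.005,0],[0,0,0.005,0],[0,0,0.003,0],[0,0,0,0],[0,0,0,0],[0,0,0,0],[0,0,0,0]]'; python3 - <<'E'
from faces import *
snap('scene','scene3')
faces('scene3',[(5,45),(48,84),(94,128)])
E
python3 go.py .472 -.006 .106 194.7
```

```text
time: 7.8
tool_pos: [0.4722, -0.0074, 0.107]
ee_rot: [-3.141, 0.001, -2.886]
wrist_force: [-3.3, -0.7, 4.8]
width: 0.0597
(5, 45) xface (148, np.float64(53.38), np.float64(-0.01)) yface (111, np.float64(28.15), np.float64(0.18))
(48, 84) xface (137, np.float64(53.31), np.float64(0.43)) yface (112, np.float64(28.68), np.float64(-0.24))
(94, 128) xface (137, np.float64(53.21), np.float64(0.68)) yface (99, np.float64(29.22), np.float64(-0.16))
turn -0.0003 after-turn xyz [-0.001   0.0072] 0.0049 before-turn xy [-0.001   0.0072]
t 7.85 pos [472.2  -7.4 107. ] yaw -165.33 rp [-3.1414e+00  5.0000e-04] F [-3.1  0.2  4.8] w 60.2 q [-0.14 -0.04  1.71  0.    1.47 -1.96]
```

```bash
python3 -m crank '[[0,0,0,0],[0,0,0,0],[0,0,0,0],[0,0,-0.05,0],[0,0,-0.15,0],[0,0,-0.25,0],[0,0,0,0.08],[0,0,0,0.08],[0,0,0,0.086],[0,0,0,0]]' -1;python3 go.py .4403 .282 .018 172.5
```

```text
time: 9.1
tool_pos: [0.4724, -0.0075, 0.1963]
ee_rot: [3.142, 0.001, 3.013]
wrist_force: [-0.1, 0.2, 0.7]
width: 0.0939
turn 0.0013 after-turn xyz [0.3479 1.4142] 0.8917 before-turn xy [0.3449 1.4149]
t 9.1 pos [472.4  -7.5 196.3] yaw 172.62 rp [3.1415e+00 1.0000e-03] F [-0.1  0.2  0.7] w 93.9 q [-0.14 -0.08  1.58  0.    1.65 -1.58]
```

```bash
python3 -m crank '[[0.07,0.283,0,0],[0.07,0.283,0,0],[0.07,0.283,0,0],[0.07,0.283,0,0],[0.068,0.282,0.04,0],[0,0,0.25,0],[0,0,0.25,0],[0,0,0.2,0],[0,0,0.14,0],[0,0,0,0]]';python3 - <<'E'
from h import *
p,d=snap('top','top3')
P=pts('top',d)
cv2.imwrite('pics/top3b.png',cv2.resize(p[130:290,150:350,::-1],(800,640)[:2],interpolation=cv2.INTER_CUBIC)[:600])
q=P[(abs(P[...,2]-.133)<.006)&(abs(P[...,0]-.47)<.08)&(abs(P[...,1])<.08)]
print(len(q),q.mean(0),cv2.minAreaRect((q[:,:2]*1000).astype(np.float32)))
E
python3 go.py .4403 .282 .018 172.5
```

```text
time: 10.35
tool_pos: [0.438, 0.2811, 0.0173]
ee_rot: [-3.138, -0.005, 3.013]
wrist_force: [-0.3, -0.4, 0.2]
width: 0.0938
617 [ 0.47209036 -0.00540865  0.13261093] ((472.6575622558594, -5.661163330078125), (100.01455688476562, 60.202117919921875), 14.370121955871582)
turn 0.0012 after-turn xyz [-0.0035  0.0014] 0.0069 before-turn xy [-0.0035  0.0014]
t 10.4 pos [439.6 281.8  19.4] yaw 172.61 rp [-3.1407e+00 -1.4000e-03] F [0.1 0.4 0.3] w 94.1 q [ 0.46  0.15  1.7   0.    1.29 -0.98]
```

View pics/top3b.png

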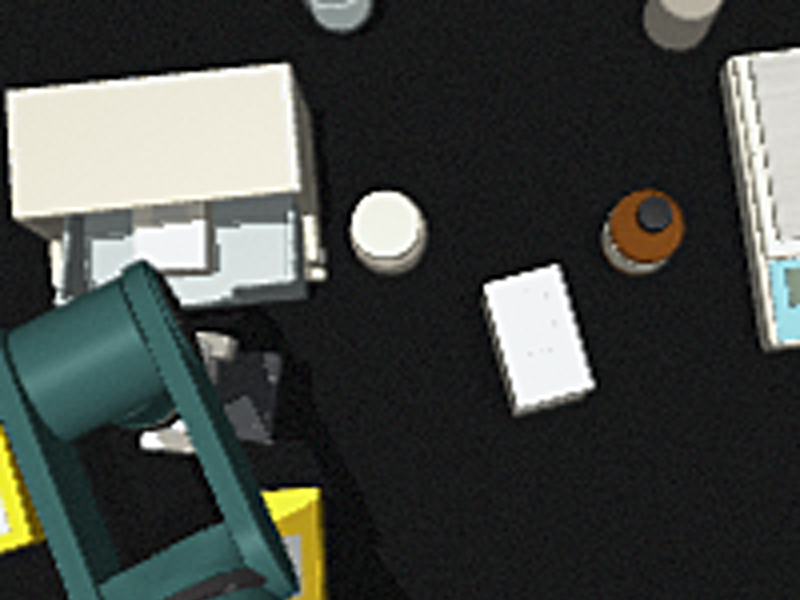

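The third carton lies flush on the column at crop (540,340), within about 0.6 mm of the old top. The gripper is over the front carton, so I'll grip it and lift.

```bash
python3 -m crank '[[-0.003,0.001,0.007,0.001],[0,0,0,0],[0,0,0,0],[0,0,0,0],[0,0,0,0],[0,0,0,0],[0,0,-0.1,0],[0,0,-0.25,0],[0,0,-0.3,0],[0,0,-0.3,0]]' 1; python3 go.py .472 -.0078 .200 194.75
```

```text
time: 11.65
tool_pos: [0.4396, 0.2817, 0.2082]
ee_rot: [-3.14, -0.003, 3.01]
wrist_force: [1.0, -0.6, -2.8]
width: 0.0602
turn -0.2479 after-turn xyz [ 0.2121 -1.441 ] 0.0412 before-turn xy [-0.3509 -1.4136]
t 11.65 pos [439.6 281.7 208.2] yaw 172.44 rp [-3.14e+00 -2.70e-03] F [ 1.  -0.6 -2.8] w 60.2 q [ 0.46  0.03  1.44  0.    1.67 -0.98]
```

```bash
python3 -m crank '[[0,0,0,-0.083],[0,0,0,-0.083],[0,0,0,-0.082],[0.042,-0.288,0,0],[0.042,-0.288,0,0],[0.042,-0.288,0,0],[0.042,-0.288,0,0],[0.044,-0.289,0.05,0],[0,0,0.1,0],[0,0,0.05,0]]'; python3 go.py .472 -.0078 .156 194.75
```

```text
time: 12.9
tool_pos: [0.4716, -0.0079, 0.1657]
ee_rot: [3.139, -0.004, -2.886]
wrist_force: [-0.3, 1.5, -2.4]
width: 0.0599
turn -0.0011 after-turn xyz [-0.0019  0.0001] 0.0485 before-turn xy [-0.0019  0.0001]
t 12.9 pos [471.6  -7.9 165.7] yaw -165.34 rp [ 3.1395 -0.004 ] F [-0.3  1.5 -2.4] w 59.9 q [-0.14 -0.07  1.62  0.    1.59 -1.96]
```

```bash
python3 -m crank '[[0,0,0.015,-0.001],[0,0,0.015,0],[0,0,0.01,0],[0,0,0,0],[0,0,0,0],[0,0,0,0],[0,0,0,0],[0,0,0,0],[0,0,0,0],[0,0,0,0]]'; python3 - <<'E'
from faces import *
snap('scene','scene4')
faces('scene4',[(5,40),(48,84),(92,128),(144,176)])
E
python3 go.py .472 -.0078 .151 194.75
```

```text
time: 14.15
tool_pos: [0.473, -0.0074, 0.1602]
ee_rot: [3.141, 0.0, -2.883]
wrist_force: [0.4, 0.2, -3.2]
width: 0.0597
(5, 40) xface (122, np.float64(53.46), np.float64(-0.65)) yface (99, np.float64(28.17), np.float64(-0.54))
(48, 84) xface (140, np.float64(53.34), np.float64(-1.22)) yface (113, np.float64(28.6), np.float64(0.39))
(92, 128) xface (144, np.float64(53.24), np.float64(0.26)) yface (118, np.float64(29.14), np.float64(-0.52))
(144, 176) xface (150, np.float64(53.24), np.float64(-0.47)) yface (96, np.float64(29.09), np.float64(0.23))
turn 0.001 after-turn xyz [ 0.005  -0.0007] 0.0462 before-turn xy [ 0.005  -0.0007]
t 14.2 pos [472.9  -7.4 160.2] yaw -165.16 rp [ 3.1415 -0.    ] F [ 0.1  0.1 -2.8] w 59.7 q [-0.14 -0.07  1.63  0.    1.58 -1.97]
```

```bash
python3 -m crank '[[0,0,0.015,0.001],[0,0,0.01,0],[0,0,0.008,0],[0,0,0.005,0],[0,0,0.005,0],[0,0,0.005,0],[0,0,0.002,0],[0,0,0,0],[0,0,0,0],[0,0,0,0]]'; python3 go.py .472 -.0078 .151 194.75
```

```text
time: 15.45
tool_pos: [0.4731, -0.0074, 0.1509]
ee_rot: [-3.141, 0.001, -2.884]
wrist_force: [-1.5, -0.2, 4.2]
width: 0.06
turn 0.0001 after-turn xyz [ 0.0057 -0.0007] -0.0004 before-turn xy [ 0.0057 -0.0007]
t 15.45 pos [473.1  -7.4 150.9] yaw -165.24 rp [-3.1415e+00  7.0000e-04] F [-1.5 -0.2  4.2] w 60.0 q [-0.14 -0.06  1.65  0.    1.56 -1.96]
```

```bash
python3 -m crank '[[0,0,0,0],[0,0,0,0],[0,0,0,0],[0,0,-0.05,0],[0,0,-0.15,0],[0,0,-0.25,0],[0,0,0,0.06],[0,0,0,0.05],[-0.1,0.28,0,0],[-0.1,0.28,0,0]]' -1;python3 go.py .5308 .2812 .106 184.8
```

```text
time: 16.7
tool_pos: [0.5041, 0.1082, 0.2414]
ee_rot: [-3.142, 0.002, -3.059]
wrist_force: [0.2, 0.0, -0.3]
width: 0.0937
turn -0.001 after-turn xyz [-0.2056  0.8506] 0.6771 before-turn xy [-0.2042  0.8509]
t 16.7 pos [504.1 108.2 241.4] yaw -175.29 rp [-3.1415e+00  2.2000e-03] F [ 0.2  0.  -0.3] w 93.7 q [ 0.1   0.    1.4  -0.    1.73 -1.55]
```

```bash
python3 -m crank '[[-0.07,0.28,0,0],[-0.07,0.28,0,0],[-0.066,0.28,0,0],[0,0.01,0,0],[0,0,0.1,0],[0,0,0.1,0],[0,0,0.1,0],[0,0,0.1,0],[0,0,0,0],[0,0,0,0]]' 1;python3 - <<'E'
from h import *
p,d=snap('top','top5')
P=pts('top',d)
cv2.imwrite('pics/top5b.png',cv2.resize(p[130:290,150:350,::-1],(750,600),interpolation=cv2.INTER_CUBIC)[:600])
q=P[(abs(P[...,2]-.177)<.007)&(abs(P[...,0]-.47)<.08)&(abs(P[...,1])<.08)]
print(len(q),q.mean(0),cv2.minAreaRect((q[:,:2]*1000).astype(np.float32)))
E
python3 go.py .5308 .2812 .106 184.8
```

```text
time: 17.95
tool_pos: [0.5306, 0.28, 0.1617]
ee_rot: [3.141, 0.002, -3.058]
wrist_force: [-0.1, 0.1, 0.7]
width: 0.0005
675 [ 0.47221509 -0.00566455  0.17666551] ((472.6051940917969, -5.674327850341797), (100.43748474121094, 59.996646881103516), 14.713963508605957)
turn 0.0003 after-turn xyz [-0.0007  0.0049] 0.2798 before-turn xy [-0.0007  0.0049]
t 18.0 pos [530.7 280.2 162. ] yaw -175.18 rp [3.1409e+00 2.4000e-03] F [-0.5  0.   0.3] w 0.5 q [ 0.39  0.21  1.33 -0.    1.6  -1.26]
```

View pics/top5b.png

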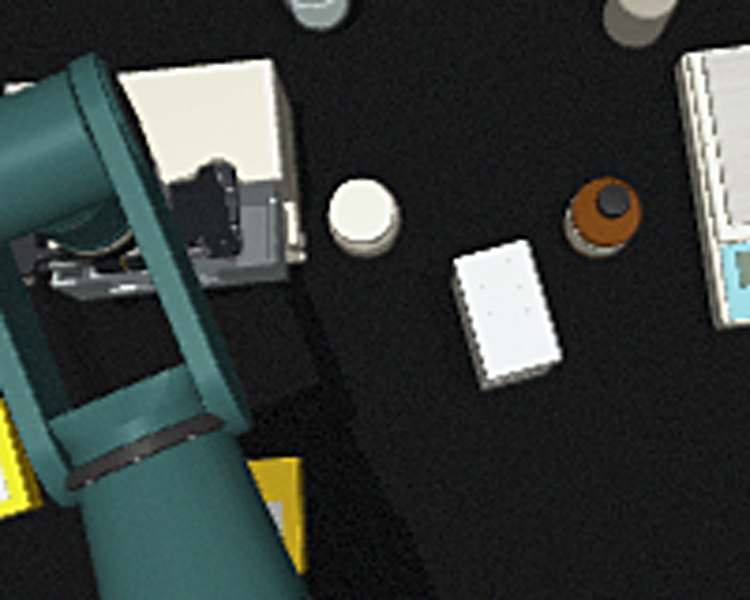

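```bash
python3 -m crank '[[0,0.004,0.12,0],[0,0,0.1,0],[0,0,0.06,0],[0,0,0,0],[0,0,0,0],[0.02,0,0,0],[0.02,0,0,0],[0.03,0,0.005,0],[0.03,0,0.01,0],[0.03,0,0.012,0]]'; python3 go.py
```

```text
time: 19.25
tool_pos: [0.509, 0.2796, 0.1003]
ee_rot: [3.14, 0.013, -3.058]
wrist_force: [11.6, 0.8, -4.3]
width: 0.0004
t 19.25 pos [509.  279.6 100.3] yaw -175.19 rp [3.1401 0.0132] F [11.6  0.8 -4.3] w 0.4 q [ 0.41  0.19  1.48 -0.    1.46 -1.25]
```

```bash
python3 -m crank '[[0.025,0,0.012,0],[0.025,0,0.015,0],[0.025,0,0.018,0],[0.025,0,0.02,0],[0.02,0,0.018,0],[0.02,0,0.018,0],[0.02,0,0.015,0],[0,0,0.01,0],[0,0,0,0],[0,0,0,0]]'; python3 go.py;  python3 - <<'E'
from h import *
p,d=snap('top','top6')
cv2.imwrite('pics/top6b.png',cv2.resize(p[130:250,130:290,::-1],(800,600),interpolation=cv2.INTER_CUBIC)[:600])
p,d=snap('scene','scene6')
cv2.imwrite('pics/scene6b.png',cv2.resize(p[180:330,220:400,::-1],(720,600),interpolation=cv2.INTER_CUBIC)[:600])
E
```

```text
time: 20.5
tool_pos: [0.476, 0.2773, 0.0771]
ee_rot: [3.139, 0.011, -3.057]
wrist_force: [5.0, -0.2, 3.8]
width: 0.0003
t 20.5 pos [476.  277.3  77.1] yaw -175.16 rp [3.1394 0.0107] F [ 5.  -0.2  3.8] w 0.3 q [ 0.43  0.15  1.58 -0.    1.4  -1.23]
```

View pics/top6b.png

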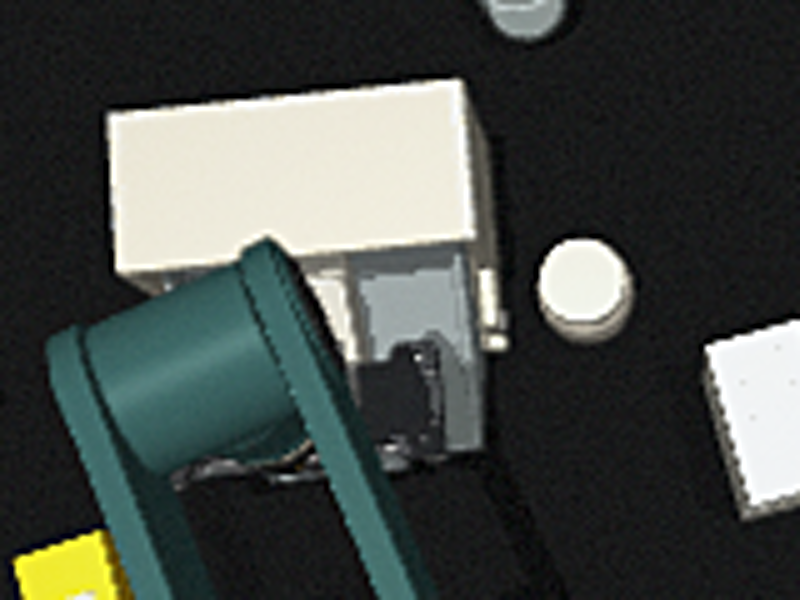

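View pics/scene6b.png

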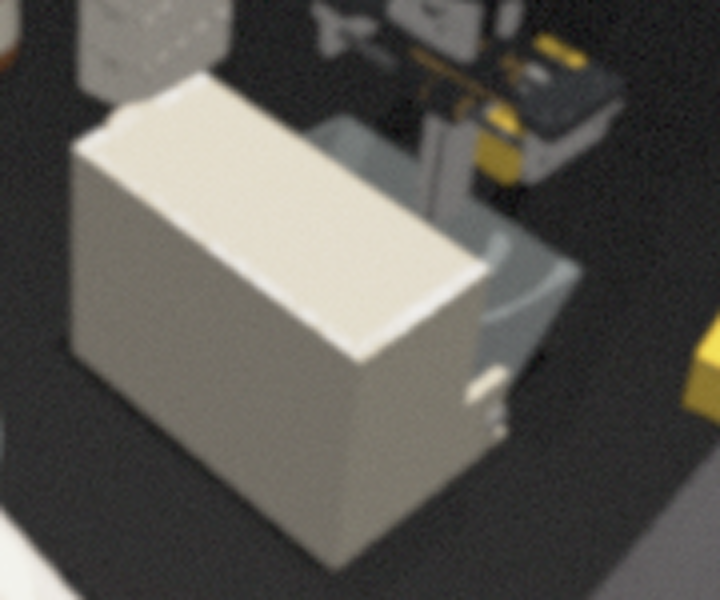

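```bash
python3 -m crank '[[0.01,0,0.006,0],[0.01,0,0.006,0],[0,0,0,0],[0,0,0,0],[-0.03,0,0,0],[-0.06,0,-0.1,0],[0,0,-0.25,0],[0,0,-0.3,0],[0.2,-0.2,-0.1,0],[0.2,-0.2,0,0]]' -1; python3 go.py;  python3 - <<'E'
from h import *
p,d=snap('top','top7')
cv2.imwrite('pics/top7b.png',cv2.resize(p[130:250,130:290,::-1],(800,600),interpolation=cv2.INTER_CUBIC)[:600])
E
```

```text
time: 21.85
tool_pos: [0.4135, 0.1907, 0.2246]
ee_rot: [3.14, 0.006, -3.056]
wrist_force: [0.2, -0.7, -0.2]
width: 0.0931
t 21.85 pos [413.5 190.7 224.6] yaw -175.08 rp [3.1405 0.0059] F [ 0.2 -0.7 -0.2] w 93.1 q [ 0.31 -0.13  1.56 -0.    1.7  -1.35]
```

View pics/top7b.png

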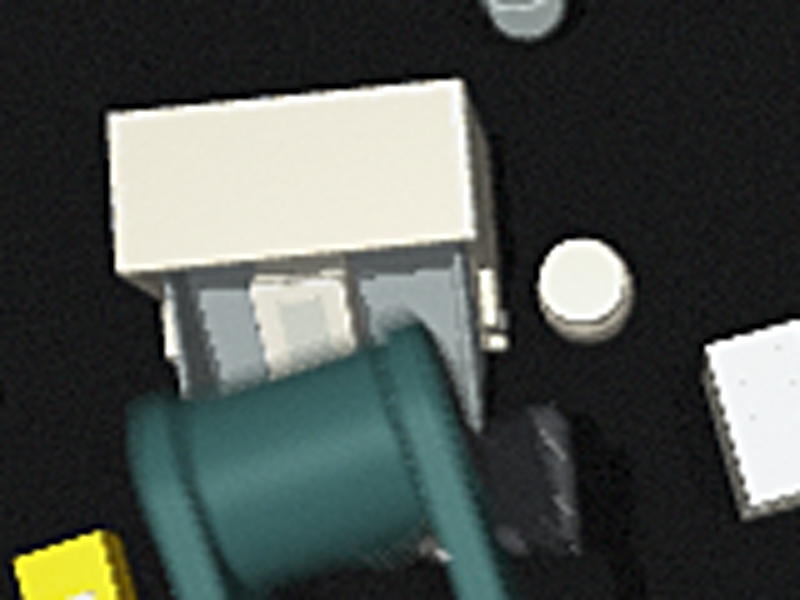

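```bash
python3 -m crank '[[0.1,-0.28,0,0],[0.1,-0.28,0,0],[0,-0.2,0,0],[0,0,0,0],[0,0,0,0],[0,0,0,0],[0,0,0,0],[0,0,0,0],[0,0,0,0],[0,0,0,0]]' -1; python3 - <<'E'
from h import *
p,d=snap('top','top8')
cv2.imwrite('pics/top8b.png',cv2.resize(p[130:250,130:290,::-1],(800,600),interpolation=cv2.INTER_CUBIC)[:600])
P=pts('top',d); o=np.array([.5976,.2868]);a=np.radians(4.8);x=np.array([np.cos(a),np.sin(a)]);y=np.array([-x[1],x[0]])
L=np.stack([(P[...,:2]-o)@x,(P[...,:2]-o)@y,P[...,2]],-1)*1000
for u in (172,180,186,192,198,206,215):
    print(u,[(v,)+tuple(int(k) for k in L[v,u].round()) for v in range(180,226,2)])
E
python3 go.py
```

```text
time: 23.15
tool_pos: [0.3862, 0.0363, 0.2213]
ee_rot: [3.142, -0.0, -3.057]
wrist_force: [-0.0, -0.1, -0.4]
width: 0.0944
172 [(180, -17, 50, 167), (182, -22, 51, 163), (184, -8, 74, 65), (186, -15, 74, 68), (188, -19, 77, 55), (190, -25, 79, 49), (192, -31, 81, 45), (194, -37, 83, 39), (196, -43, 84, 35), (198, -49, 86, 29), (200, -54, 88, 22), (202, -61, 89, 20), (204, -66, 92, 9), (206, -74, 90, 17), (208, -81, 91, 15), (210, -89, 90, 21), (212, -97, 88, 32), (214, -105, 87, 40), (216, -112, 85, 48), (218, -120, 83, 58), (220, -128, 82, 66), (222, -134, 82, 66), (224, -142, 80, 78)]
180 [(180, -18, 26, 164), (182, -5, 46, 71), (184, -11, 47, 68), (186, -25, 40, 105), (188, -32, 40, 106), (190, -28, 53, 49), (192, -34, 54, 44), (194, -39, 56, 38), (196, -45, 57, 34), (198, -51, 59, 26), (200, -57, 61, 22), (202, -63, 62, 17), (204, -70, 63, 14), (206, -76, 64, 11), (208, -84, 63, 21), (210, -93, 61, 31), (212, -100, 60, 39), (214, -107, 60, 41), (216, -115, 58, 52), (218, -123, 56, 61), (220, -130, 55, 68), (222, -138, 54, 77), (224, -137, 71, 0)]
186 [(180, -20, 8, 165), (182, -1
[... 1814 characters left out ...]
, -30, 68), (220, -140, -32, 81), (222, -146, -30, 74), (224, -146, -19, 0)]
215 [(180, -10, -70, 70), (182, -15, -69, 64), (184, -20, -67, 54), (186, -26, -66, 49), (188, -31, -64, 41), (190, -38, -64, 41), (192, -43, -62, 32), (194, -50, -61, 31), (196, -56, -60, 24), (198, -61, -59, 16), (200, -68, -58, 14), (202, -73, -56, 2), (204, -83, -57, 20), (206, -90, -57, 25), (208, -99, -58, 38), (210, -106, -58, 41), (212, -114, -59, 53), (214, -121, -60, 60), (216, -129, -60, 65), (218, -136, -61, 78), (220, -143, -60, 80), (222, -142, -50, -1), (224, -149, -50, 1)]
t 23.2 pos [386.2  36.3 221.2] yaw -175.14 rp [ 3.1415 -0.    ] F [ 0.7 -0.8  0.8] w 93.7 q [-0.05 -0.28  1.69  0.    1.73 -1.71]
```

View pics/top8b.png

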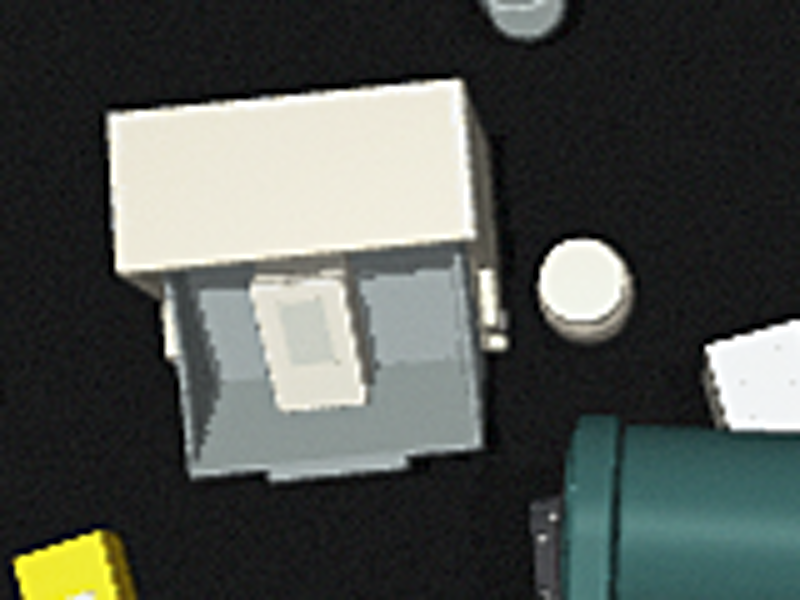

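```bash
python3 - <<'E'
from h import *
p=cv2.imread('pics/top8.png'); d=np.load('pics/top8.npy')
P=pts('top',d); o=np.array([.5976,.2868]);a=np.radians(4.8);x=np.array([np.cos(a),np.sin(a)]);y=np.array([-x[1],x[0]])
L=np.stack([(P[...,:2]-o)@x,(P[...,:2]-o)@y,P[...,2]],-1)*1000
# bin frame at tilt .75
t=.75;r=np.stack([L[...,0]+65,L[...,1],L[...,2]-22],-1)
X=r[...,0]*np.cos(t)+r[...,2]*np.sin(t); Z=-r[...,0]*np.sin(t)+r[...,2]*np.cos(t)
m=(Z>30)&(Z<46)&(X>-14)&(X<95)&(abs(r[...,1])<80)
q=np.c_[X[m],r[...,1][m]]; print(m.sum(),np.median(Z[m]),cv2.minAreaRect(q.astype(np.float32)),q.mean(0))
k=np.polyfit(X[m],Z[m],1);print('tilt resid deg',np.degrees(k[0]))
vs,us=np.where(m);print(us.min(),us.max(),vs.min(),vs.max())
for b in range(-10,90,12):
    s=q[abs(q[:,0]-b)<6]; print(b,np.percentile(s[:,1],[2,50,98]).round(1),len(s))
E
```

```text
499 38.15862959939183 ((36.4036979675293, -15.24862289428711), (100.7370376586914, 127.357177734375), 0.040377426892519) [38.50588608 10.70226046]
tilt resid deg -0.5142140919686119
180 221 184 213
-10 [-72.5  11.2  41.4] 50
2 [-17.3   9.5  39.4] 56
14 [-16.5  13.5  40. ] 49
26 [-17.9   9.9  40.2] 58
38 [-16.5  12.8  39.2] 57
50 [-18.    8.8  39.8] 60
62 [-18.   11.4  40.6] 63
74 [-17.5  11.2  39.5] 57
86 [-15.6  13.5  39.9] 49
```

```bash
python3 - <<'E'
from h import *
for n in('top8',):
  P=pts('top',np.load('pics/top8.npy')); o=np.array([.5976,.2868]);a=np.radians(4.8);x=np.array([np.cos(a),np.sin(a)]);y=np.array([-x[1],x[0]])
  L=(np.stack([(P[...,:2]-o)@x,(P[...,:2]-o)@y,P[...,2]],-1)*1000).reshape(-1,3)
  for lo,hi in((86,97),(98,114),(-97,-86),(-114,-98)):
    print(lo,[(b,int(max(L[(L[:,1]>lo)&(L[:,1]<hi)&(abs(L[:,0]-b)<5),2],default=-1))) for b in range(-150,-18,10)])
E
python3 go.py .5292 .2912 .200 184.8
```

```text
86 [(-150, 6), (-140, 81), (-130, 82), (-120, 84), (-110, 81), (-100, 88), (-90, 90), (-80, 91), (-70, 92), (-60, 95), (-50, 100), (-40, 102), (-30, 109), (-20, 168)]
98 [(-150, 3), (-140, 4), (-130, 5), (-120, -1), (-110, -1), (-100, -1), (-90, -1), (-80, -1), (-70, -1), (-60, 63), (-50, 62), (-40, 63), (-30, 59), (-20, 170)]
-97 [(-150, 6), (-140, 78), (-130, 76), (-120, 83), (-110, 80), (-100, 84), (-90, 87), (-80, 89), (-70, 92), (-60, 94), (-50, 104), (-40, 109), (-30, 109), (-20, 169)]
-114 [(-150, 4), (-140, 5), (-130, 3), (-120, 7), (-110, 4), (-100, 5), (-90, 2), (-80, 8), (-70, 6), (-60, 59), (-50, 63), (-40, 63), (-30, 67), (-20, 170)]
turn 0.0007 after-turn xyz [-0.8194  1.2103] 0.1062 before-turn xy [-0.8207  1.2094]
t 23.2 pos [386.2  36.3 221.2] yaw -175.14 rp [ 3.1415 -0.    ] F [ 0.7 -0.8  0.8] w 93.7 q [-0.05 -0.28  1.69  0.    1.73 -1.71]
```

```bash
python3 -m crank '[[-0.164,0.242,0,0],[-0.164,0.242,0,0],[-0.164,0.242,0,0],[-0.164,0.242,0,0],[-0.163,0.242,0,0.001],[0,0,0.15,0],[0,0,0.2,0],[0,0,0.15,0],[0,0,0.1,0],[0,0,0,0]]'; python3 go.py .5292 .2912 .050 184.8
```

```text
time: 24.45
tool_pos: [0.5275, 0.2906, 0.0988]
ee_rot: [-3.14, -0.005, -3.059]
wrist_force: [-0.3, -0.2, 1.0]
width: 0.094
turn -0.0004 after-turn xyz [-0.0086  0.0025] 0.244 before-turn xy [-0.0086  0.0025]
t 24.45 pos [527.5 290.6  98.8] yaw -175.24 rp [-3.14   -0.0048] F [-0.3 -0.2  1. ] w 94.0 q [ 0.41  0.25  1.41  0.    1.48 -1.24]
```

```bash
python3 -m crank '[[0,0,0.06,0],[0,0,0.08,0],[0,0,0.06,0],[0,0,0.042,0],[0,0,0,0],[0,0,0,0],[0,0,0,0],[0,0,0,0],[0,0,0,0],[0,0,0,0]]'; python3 go.py .5292 .2912 .050 184.8
```

```text
time: 25.7
tool_pos: [0.5289, 0.2912, 0.053]
ee_rot: [3.141, 0.0, -3.058]
wrist_force: [-0.3, 0.6, -0.4]
width: 0.0939
turn -0.0004 after-turn xyz [-0.0014 -0.0004] 0.0148 before-turn xy [-0.0014 -0.0004]
t 25.7 pos [528.9 291.2  53. ] yaw -175.23 rp [3.1414e+00 2.0000e-04] F [-0.3  0.6 -0.4] w 93.9 q [ 0.41  0.29  1.46  0.    1.39 -1.24]
```

Nothing touched on the way down. I'll grip, then lift straight up slowly.

```bash
python3 -m crank '[[0,0,0.015,0],[0,0,0,0],[0,0,0,0],[0,0,0,0],[0,0,0,0],[0,0,-0.02,0],[0,0,-0.05,0],[0,0,-0.1,0],[0,0,-0.15,0],[0,0,-0.2,0]]' 1; python3 go.py .40 .15 .20 184.8;python3 - <<'E'
from h import *
p,d=snap('scene','scene9')
cv2.imwrite('pics/scene9b.png',cv2.resize(p[130:310,220:420,::-1],(667,600),interpolation=cv2.INTER_CUBIC)[:600])
E
```

```text
time: 26.95
tool_pos: [0.5229, 0.2899, 0.1496]
ee_rot: [-3.138, -0.018, -3.058]
wrist_force: [-7.7, -0.1, -10.5]
width: 0.0601
turn 0.0 after-turn xyz [ 0.6707 -0.6458] -0.2522 before-turn xy [ 0.6707 -0.6458]
t 26.95 pos [522.9 289.9 149.6] yaw -175.2 rp [-3.1382 -0.0178] F [ -7.7  -0.1 -10.5] w 60.1 q [ 0.41  0.23  1.34  0.    1.59 -1.24]
```

View pics/scene9b.png

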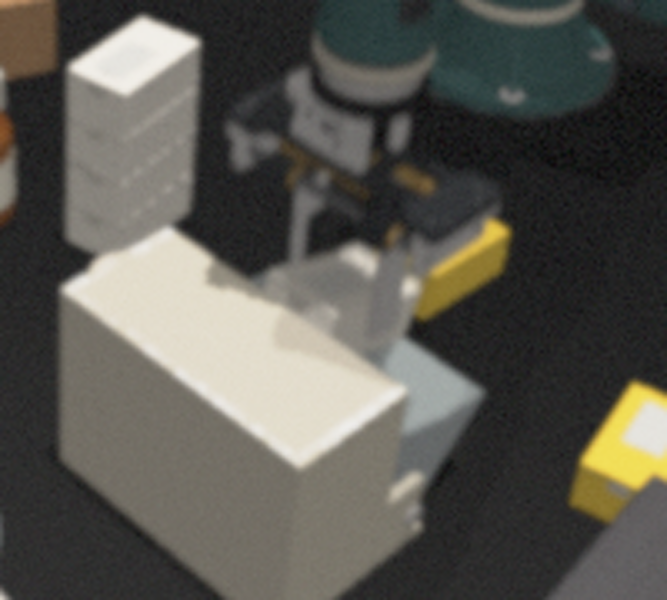

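The scene view shows the carton held at (345,285). The wrist force (-7.7, -10.5 N) means its back edge has caught on the hood's front edge. I'll pull it forward, away from the hood, before lifting any further.

```bash
python3 -m crank '[[0.05,0,0,0],[0.08,0,0,0],[0.1,0,0,0],[0.1,0,0,0],[0,0,0,0],[0,0,0,0],[0,0,0,0],[0,0,0,0],[0,0,0,0],[0,0,0,0]]'; python3 go.py .40 .15 .20 184.8;python3 - <<'E'
from h import *
p,d=snap('scene','scene10')
cv2.imwrite('pics/scene10b.png',cv2.resize(p[110:290,220:420,::-1],(667,600),interpolation=cv2.INTER_CUBIC)[:600])
E
```

```text
time: 28.25
tool_pos: [0.4632, 0.2857, 0.1538]
ee_rot: [3.142, -0.0, -3.059]
wrist_force: [0.1, -0.5, -3.0]
width: 0.0596
turn -0.0004 after-turn xyz [ 0.3718 -0.6498] -0.2311 before-turn xy [ 0.3714 -0.6501]
t 28.25 pos [463.2 285.7 153.8] yaw -175.24 rp [ 3.1416e+00 -1.0000e-04] F [ 0.1 -0.5 -3. ] w 59.6 q [ 0.45  0.09  1.48  0.    1.57 -1.21]
```

View pics/scene10b.png

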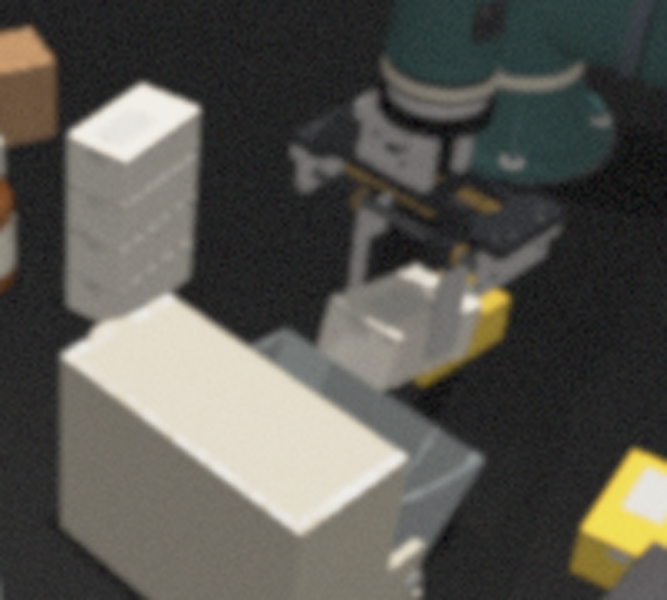

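```bash
python3 - <<'E'
from h import *
p=cv2.imread('pics/top8.png');P=pts('top',np.load('pics/top8.npy'))
m=(p[...,0]<80)&(p[...,2]>150)&(P[...,2]>.02)&(P[...,2]<.06)
n,l,s,c=cv2.connectedComponentsWithStats(m.astype(np.uint8))
for i in range(1,n):
    if s[i,4]>30: q=P[l==i]; print('yellow',q.min(0).round(3),q.max(0).round(3))
P=pts('scene',np.load('pics/scene10.npy')).reshape(-1,3)
a=np.radians(4.8);x=np.array([np.cos(a),np.sin(a)]);y=np.array([-x[1],x[0]])
L=np.c_[(P[:,:2]-[.4632,.2857])@x,(P[:,:2]-[.4632,.2857])@y,P[:,2]-.1538]*1000
m=(abs(L[:,1])<20)&(abs(L[:,0])<75)&(L[:,2]>-85)&(L[:,2]<60)
S=L[m]
for b in range(-50,50,5):
    q=S[abs(S[:,2]-b)<2.5]
    if len(q): print(b,len(q),np.percentile(q[:,0],[5,50,95]).round(0))
m=(abs(L[:,1]-31)<8)&(abs(L[:,0])<75)&(L[:,2]>-85)&(L[:,2]<60);S=L[m]
print('side')
for b in range(-60,50,5):
    q=S[abs(S[:,2]-b)<2.5]
    if len(q): print(b,len(q),np.percentile(q[:,0],[2,98]).round(0))
E
```

```text
yellow [0.303 0.408 0.036] [0.414 0.491 0.053]
yellow [0.258 0.17  0.021] [0.358 0.232 0.053]
-15 5 [52. 52. 52.]
-10 24 [51. 54. 56.]
-5 30 [52. 53. 56.]
0 30 [50. 52. 55.]
5 25 [48. 52. 54.]
10 53 [-48.  48.  53.]
15 81 [-35. -16.  51.]
20 119 [-10.   6.  50.]
25 113 [11. 30. 48.]
30 52 [31. 42. 48.]
35 1 [46. 46. 46.]
side
-30 5 [-43. -18.]
-25 17 [-43.   1.]
-20 25 [-41.  23.]
-15 26 [-44.  53.]
-10 32 [-46.  54.]
-5 37 [-44.  56.]
0 29 [-47.  54.]
5 40 [-49.  54.]
10 40 [-50.  50.]
15 35 [-33.  51.]
20 29 [ 3. 50.]
25 43 [11. 50.]
30 14 [ 9. 47.]
35 7 [ 9. 11.]
40 2 [11. 11.]
45 4 [10. 13.]
```

The carton is free, and the hood levelled it to about 13° of tilt. I'll set it on clear bench at about (0.415, 0.145), press it flat and regrip.

```bash
python3 go.py .415 .145 .06 184.8; python3 -m crank '[[0.1,-0.23,0,0],[0.1,-0.23,0,0],[0.095,-0.22,0,0],[0,0,0,0],[0,0,0.1,0],[0,0,0.15,0],[0,0,0.15,0],[0,0,0.1,0],[0,0,0.03,0],[0,0,0,0]]'; python3 go.py .415 .145 .032 184.8
```

```text
turn -0.0004 after-turn xyz [ 0.299  -0.6811] 0.469 before-turn xy [ 0.2986 -0.6813]
t 28.3 pos [463.2 285.7 153.8] yaw -175.24 rp [ 3.1415e+00 -1.0000e-04] F [ 0.3 -0.4 -2.9] w 60.0 q [ 0.45  0.09  1.48  0.    1.57 -1.21]
time: 29.55
tool_pos: [0.4166, 0.1464, 0.0501]
ee_rot: [3.141, 0.002, -3.057]
wrist_force: [-2.7, -0.5, 6.4]
width: 0.0596
turn 0.0004 after-turn xyz [ 0.0085 -0.0065] 0.0906 before-turn xy [ 0.0085 -0.0065]
t 29.55 pos [416.6 146.4  50.1] yaw -175.16 rp [3.1408e+00 1.6000e-03] F [-2.7 -0.5  6.4] w 59.6 q [ 0.21 -0.06  1.85  0.    1.35 -1.45]
```

```bash
python3 - <<'E'
from h import *
p,d=snap('scene','scene11')
cv2.imwrite('pics/scene11b.png',cv2.resize(p[110:260,230:420,::-1],(760,600),interpolation=cv2.INTER_CUBIC)[:600])
E
python3 go.py
```

```text
t 29.6 pos [416.5 146.5  50.1] yaw -175.16 rp [3.1407e+00 1.7000e-03] F [-3.4 -0.5  6.9] w 59.6 q [ 0.21 -0.06  1.86  0.    1.35 -1.45]
```

View pics/scene11b.png

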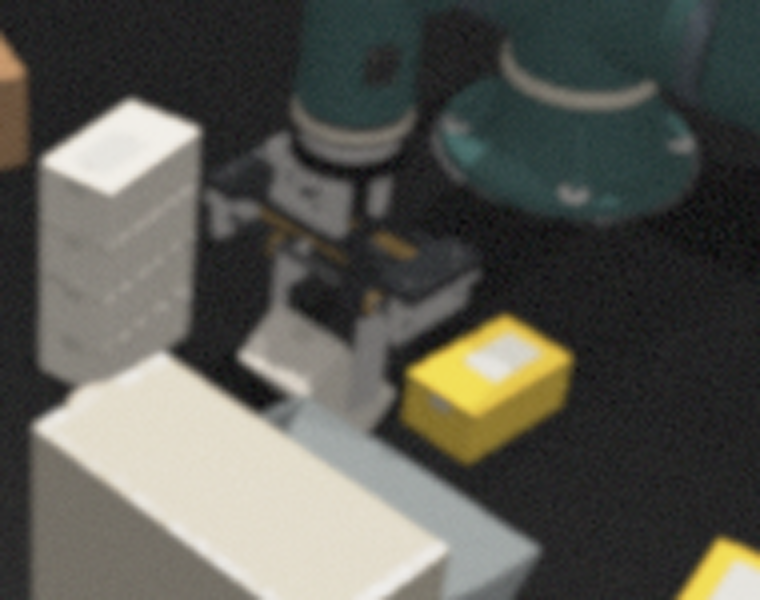

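```bash
python3 - <<'E'
from h import *
P=pts('scene',np.load('pics/scene11.npy')).reshape(-1,3)
a=np.radians(4.8);x=np.array([np.cos(a),np.sin(a)]);y=np.array([-x[1],x[0]])
L=np.c_[(P[:,:2]-[.4165,.1464])@x,(P[:,:2]-[.4165,.1464])@y,P[:,2]]*1000
for lo,hi in((-26,-18),(-10,10),(18,26),(27,36)):
  S=L[(L[:,1]>lo)&(L[:,1]<hi)&(abs(L[:,0])<75)&(L[:,2]<110)]
  print(lo)
  for b in range(0,110,6):
    q=S[abs(S[:,2]-b)<3]
    if len(q): print('  ',b,len(q),np.percentile(q[:,0],[3,50,97]).round(0))
E
```

```text
-26
   18 1 [5. 5. 5.]
   30 1 [16. 16. 16.]
   54 1 [36. 36. 36.]
   60 1 [43. 43. 43.]
   72 1 [53. 53. 53.]
   78 7 [49. 53. 55.]
   84 7 [42. 46. 48.]
   90 10 [35. 39. 44.]
   96 8 [26. 32. 38.]
   102 8 [10. 26. 31.]
   108 1 [24. 24. 24.]
-10
   0 3 [-75. -73. -73.]
   42 1 [25. 25. 25.]
   48 1 [32. 32. 32.]
   60 2 [41. 42. 42.]
   72 4 [49. 51. 52.]
   78 20 [44. 51. 56.]
   84 22 [40. 46. 55.]
   90 25 [32. 39. 45.]
   96 26 [21. 31. 37.]
   102 19 [20. 24. 33.]
18
   0 20 [-67. -52. -32.]
   6 1 [-44. -44. -44.]
   78 8 [45. 52. 54.]
   84 10 [38. 45. 51.]
   90 12 [32. 40. 46.]
   96 9 [22. 30. 35.]
   102 5 [25. 27. 30.]
27
   0 23 [-55. -38. -24.]
   6 5 [-49. -24. -15.]
   12 2 [-19. -17. -14.]
   18 13 [-51. -20.  -6.]
   24 18 [-54. -19.  -2.]
   30 16 [-38. -18.   5.]
   36 12 [-46. -17.   9.]
   42 14 [-69. -42.  16.]
   48 13 [-61.  13.  22.]
   54 9 [10. 21. 62.]
   60 13 [10. 22. 59.]
   66 21 [12. 33. 74.]
   72 28 [10. 37. 70.]
   78 39 [10. 43. 70.]
   84 28 [10. 32. 71.]
   90 17 [10. 26. 40.]
   96 14 [10. 24. 35.]
   102 10 [12. 26. 32.]
   108 3 [ 9. 10. 24.]
```

The carton swung in the grip and is now at about 47°, with its front lower edge down on the bench. I'll lift slightly, move to where there is more room, then roll it flat about that edge by going down while moving +x.

```bash
python3 -m crank '[[0,0,-0.05,0],[0,0,-0.05,0],[0.03,-0.01,0,0],[0.05,-0.015,0,0],[0.05,-0.015,0,0],[0.05,-0.01,0,0],[0.03,0,0,0],[0,0,0,0],[0,0,0.03,0],[0,0,0.02,0]]'; python3 go.py;python3 - <<'E'
from h import *
o=robot.get_obs()['tool_pos']
p,d=snap('scene','scene12')
cv2.imwrite('pics/scene12b.png',cv2.resize(p[110:260,230:420,::-1],(760,600),interpolation=cv2.INTER_CUBIC)[:600])
P=pts('scene',d).reshape(-1,3)
a=np.radians(4.8);x=np.array([np.cos(a),np.sin(a)]);y=np.array([-x[1],x[0]])
L=np.c_[(P[:,:2]-o[:2])@x,(P[:,:2]-o[:2])@y,P[:,2]]*1000
for lo,hi in((-10,10),(20,27)):
  S=L[(L[:,1]>lo)&(L[:,1]<hi)&(abs(L[:,0])<75)&(L[:,2]<130)&(L[:,2]>50)]
  for b in range(40,130,5):
    q=S[abs(S[:,2]-b)<2.5]
    if len(q): print('  ',b,len(q),np.percentile(q[:,0],[3,50,97]).round(0))
E
```

```text
time: 30.85
tool_pos: [0.3746, 0.1319, 0.0573]
ee_rot: [3.142, -0.001, -3.058]
wrist_force: [0.3, -0.1, -3.6]
width: 0.0601
t 30.85 pos [374.6 131.9  57.3] yaw -175.23 rp [ 3.1416e+00 -5.0000e-04] F [ 0.3 -0.1 -3.6] w 60.1 q [ 0.2  -0.17  1.94  0.    1.38 -1.46]
   50 1 [29. 29. 29.]
   55 1 [32. 32. 32.]
   60 1 [37. 37. 37.]
   70 2 [44. 45. 45.]
   80 3 [53. 53. 54.]
   85 13 [45. 51. 56.]
   90 18 [41. 48. 54.]
   95 19 [33. 43. 49.]
   100 19 [32. 35. 44.]
   105 17 [23. 30. 34.]
   110 18 [19. 25. 36.]
   115 1 [24. 24. 24.]
   55 1 [31. 31. 31.]
   60 1 [36. 36. 36.]
   65 1 [41. 41. 41.]
   75 1 [48. 48. 48.]
   80 1 [54. 54. 54.]
   85 5 [51. 53. 56.]
   90 6 [44. 49. 50.]
   95 6 [39. 42. 48.]
   100 9 [27. 34. 43.]
   105 7 [23. 28. 33.]
   110 7 [21. 25. 29.]
```

View pics/scene12b.png

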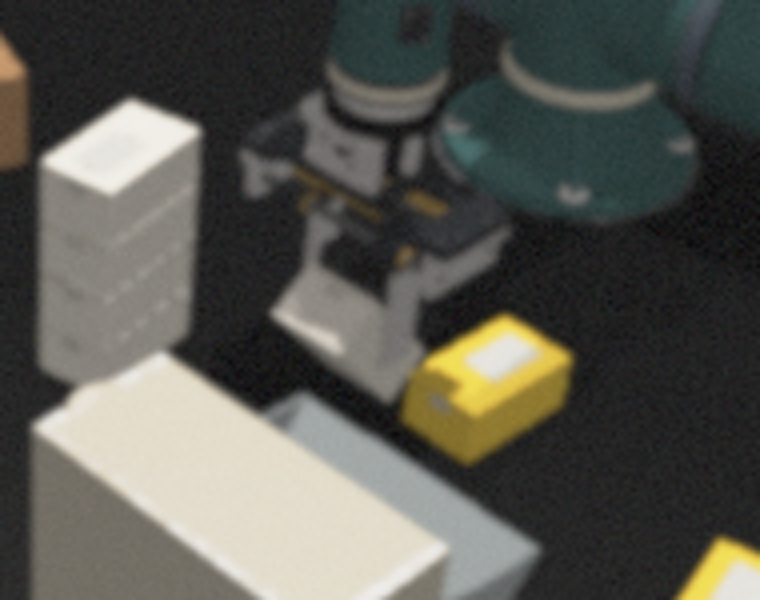

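```bash
python3 -m crank '[[0,0,0.02,0],[0,0,0.025,0],[0,0,0,0],[-0.031,0,0.01,0],[-0.031,0,0.012,0],[-0.03,0,0.014,0],[-0.028,0,0.017,0],[0,0,0,0],[0,0,0,0],[0,0,0,0]]'; python3 go.py;python3 - <<'E'
from h import *
o=robot.get_obs()['tool_pos']
p,d=snap('scene','scene13')
cv2.imwrite('pics/scene13b.png',cv2.resize(p[110:260,230:420,::-1],(760,600),interpolation=cv2.INTER_CUBIC)[:600])
P=pts('scene',d).reshape(-1,3)
a=np.radians(4.8);x=np.array([np.cos(a),np.sin(a)]);y=np.array([-x[1],x[0]])
L=np.c_[(P[:,:2]-o[:2])@x,(P[:,:2]-o[:2])@y,P[:,2]]*1000
for lo,hi in((-10,10),(20,27)):
  S=L[(L[:,1]>lo)&(L[:,1]<hi)&(abs(L[:,0])<75)&(L[:,2]<130)&(L[:,2]>20)]
  for b in range(20,130,5):
    q=S[abs(S[:,2]-b)<2.5]
    if len(q): print('  ',b,len(q),np.percentile(q[:,0],[3,50,97]).round(0))
E
```

```text
time: 32.15
tool_pos: [0.4003, 0.134, 0.0401]
ee_rot: [3.141, 0.004, -3.058]
wrist_force: [-0.4, -0.5, 6.3]
width: 0.0597
t 32.15 pos [400.3 134.   40.1] yaw -175.23 rp [3.1414 0.004 ] F [-0.4 -0.5  6.3] w 59.7 q [ 0.19 -0.1   1.91 -0.    1.33 -1.47]
   45 1 [-42. -42. -42.]
   50 1 [46. 46. 46.]
   55 10 [-32.  48.  49.]
   60 17 [-20.  45.  50.]
   65 15 [-17.  42.  45.]
   70 21 [-8. 38. 43.]
   75 17 [ 1. 35. 39.]
   80 18 [ 5. 32. 35.]
   85 26 [12. 27. 34.]
   90 9 [23. 26. 28.]
   40 1 [-56. -56. -56.]
   45 1 [-45. -45. -45.]
   55 2 [45. 45. 46.]
   60 5 [41. 45. 47.]
   65 5 [42. 44. 45.]
   70 6 [35. 39. 41.]
   75 5 [ 5. 35. 40.]
   80 5 [10. 30. 34.]
   85 8 [14. 29. 34.]
   90 4 [24. 28. 30.]
```

View pics/scene13b.png

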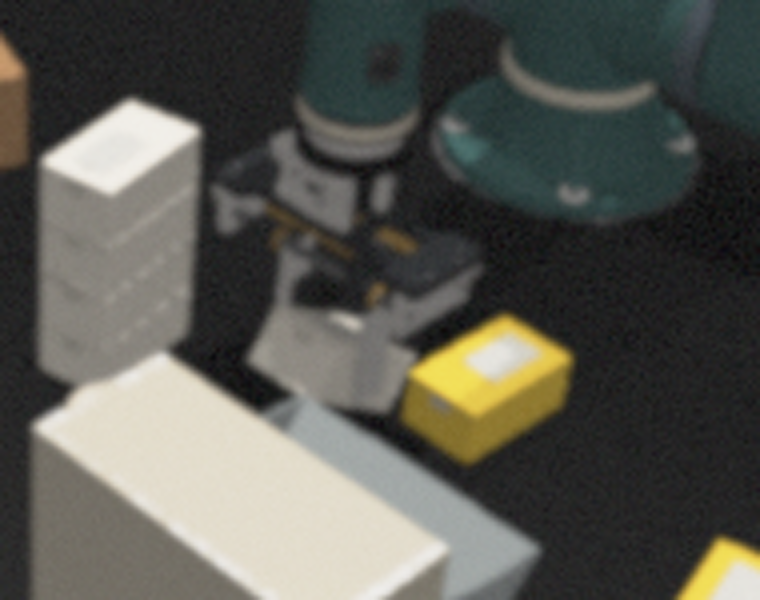

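```bash
python3 -m crank '[[-0.028,0,0.017,0],[-0.025,0,0.018,0],[-0.022,0,0.018,0],[-0.02,0,0.018,0],[-0.015,0,0.015,0],[0,0,0.006,0],[0,0,0,0],[0,0,0,0],[0,0,0,0],[0,0,0,0]]'; python3 go.py;python3 - <<'E'
from h import *
o=robot.get_obs()['tool_pos']
p,d=snap('scene','scene14')
cv2.imwrite('pics/scene14b.png',cv2.resize(p[110:260,230:420,::-1],(760,600),interpolation=cv2.INTER_CUBIC)[:600])
P=pts('scene',d).reshape(-1,3)
a=np.radians(4.8);x=np.array([np.cos(a),np.sin(a)]);y=np.array([-x[1],x[0]])
L=np.c_[(P[:,:2]-o[:2])@x,(P[:,:2]-o[:2])@y,P[:,2]]*1000
for lo,hi in((-10,10),):
  S=L[(L[:,1]>lo)&(L[:,1]<hi)&(abs(L[:,0])<75)&(L[:,2]<130)&(L[:,2]>4)]
  for b in range(5,90,5):
    q=S[abs(S[:,2]-b)<2.5]
    if len(q): print('  ',b,len(q),np.percentile(q[:,0],[3,50,97]).round(0))
E
```

```text
time: 33.45
tool_pos: [0.4224, 0.1359, 0.0217]
ee_rot: [3.141, 0.004, -3.058]
wrist_force: [-0.1, 0.4, 4.4]
width: 0.0596
t 33.45 pos [422.4 135.9  21.7] yaw -175.23 rp [3.1414 0.0043] F [-0.1  0.4  4.4] w 59.6 q [ 0.18 -0.03  1.88 -0.    1.28 -1.47]
   25 2 [41. 41. 42.]
   30 5 [35. 38. 39.]
   35 4 [34. 37. 40.]
   40 9 [32. 37. 39.]
   45 12 [33. 36. 39.]
   50 13 [-27.  32.  37.]
   55 41 [-25.  -7.  35.]
   60 34 [-11.  11.  32.]
   65 23 [11. 27. 34.]
   70 1 [34. 34. 34.]
```

View pics/scene14b.png

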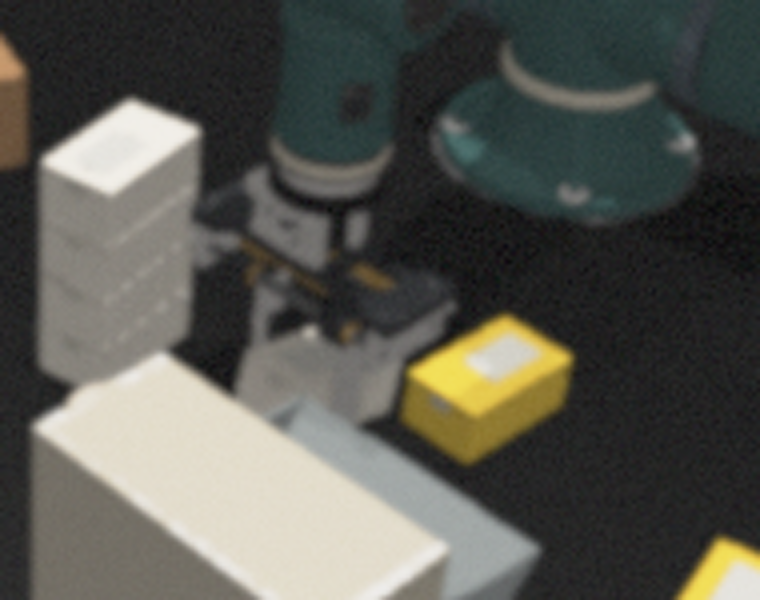

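```bash
python3 -m crank '[[-0.008,0,0.008,0],[-0.008,0,0.008,0],[-0.006,0,0.006,0],[-0.004,0,0.006,0],[0,0,0.004,0],[0,0,0,0],[0,0,0,0],[0,0,0,0],[0,0,0,0],[0,0,0,0]]'; python3 go.py;python3 - <<'E'
from h import *
o=robot.get_obs()['tool_pos']
p,d=snap('scene','scene15')
P=pts('scene',d).reshape(-1,3)
a=np.radians(4.8);x=np.array([np.cos(a),np.sin(a)]);y=np.array([-x[1],x[0]])
L=np.c_[(P[:,:2]-o[:2])@x,(P[:,:2]-o[:2])@y,P[:,2]]*1000
for lo,hi in((-10,10),):
  S=L[(L[:,1]>lo)&(L[:,1]<hi)&(abs(L[:,0])<75)&(L[:,2]<130)&(L[:,2]>4)]
  for b in range(5,90,5):
    q=S[abs(S[:,2]-b)<2.5]
    if len(q): print('  ',b,len(q),np.percentile(q[:,0],[3,50,97]).round(0))
E
```

```text
time: 34.75
tool_pos: [0.4274, 0.1363, 0.0152]
ee_rot: [3.141, 0.004, -3.058]
wrist_force: [1.0, -0.6, 5.8]
width: 0.06
t 34.75 pos [427.4 136.3  15.2] yaw -175.23 rp [3.1414 0.0036] F [ 1.  -0.6  5.8] w 60.0 q [ 0.18 -0.01  1.88 -0.    1.27 -1.47]
   25 1 [34. 34. 34.]
   30 2 [33. 34. 35.]
   35 6 [32. 33. 37.]
   40 10 [31. 33. 36.]
   45 8 [31. 33. 35.]
   50 45 [-24.  -9.  34.]
   55 51 [-5. 18. 34.]
   60 5 [16. 31. 34.]
```

```bash
python3 -m crank '[[-0.006,0,0.005,0],[0,0,0.003,0],[0,0,0,0],[0,0,0,0],[0,0,0,0],[0,0,0,0],[0,0,0,0],[0,0,0,0],[0,0,0,0],[0,0,0,0]]'; python3 -m crank '[[0,0,0,0],[0,0,0,0],[0,0,0,0],[0,0,0,0],[0,0,-0.1,0],[0,0,-0.3,0],[0,0,-0.3,0],[-0.1,0.25,0,0],[-0.1,0.25,0,0],[-0.1,0.25,0,0]]' -1; python3 go.py;python3 - <<'E'
from h import *
p,d=snap('scene','scene16')
cv2.imwrite('pics/scene16b.png',cv2.resize(p[110:260,230:420,::-1],(760,600),interpolation=cv2.INTER_CUBIC)[:600])
p,d=snap('top','top16')
cv2.imwrite('pics/top16b.png',cv2.resize(p[150:270,180:340,::-1],(800,600),interpolation=cv2.INTER_CUBIC)[:600])
P=pts('top',d)
for nm,z in(('c',.044),('stack',.1767)):
  m=(abs(P[...,2]-z)<.007)&(P[...,0]<.53)&(P[...,0]>.34)&((P[...,1]>.08) if nm=='c' else (P[...,1]<.07))&(P[...,1]<.19)&(P[...,1]>-.06)&(p.min(-1)>110)
  n,l,s,c=cv2.connectedComponentsWithStats(m.astype(np.uint8)); i=1+np.argmax(s[1:,4]); q=P[l==i]
  print(nm,len(q),q.mean(0).round(4),cv2.minAreaRect((q[:,:2]*1000).astype(np.float32)))
E
```

```text
time: 36.05
tool_pos: [0.4285, 0.1364, 0.0135]
ee_rot: [3.141, 0.003, -3.058]
wrist_force: [0.4, 0.7, 5.4]
width: 0.06
time: 37.3
tool_pos: [0.4746, 0.2922, 0.1522]
ee_rot: [3.141, 0.001, -3.059]
wrist_force: [0.6, 0.6, -0.0]
width: 0.0939
t 37.3 pos [474.6 292.2 152.2] yaw -175.25 rp [3.1414e+00 9.0000e-04] F [ 0.6  0.6 -0. ] w 93.9 q [ 0.45  0.12  1.45 -0.    1.56 -1.2 ]
c 546 [0.4111 0.136  0.0445] ((411.6805114746094, 136.3840789794922), (100.06629943847656, 59.84571838378906), 4.708600997924805)
stack 667 [ 0.4722 -0.0057  0.1766] ((472.3611145019531, -5.737598419189453), (99.4487533569336, 59.553287506103516), 14.769660949707031)
```

View pics/scene16b.png

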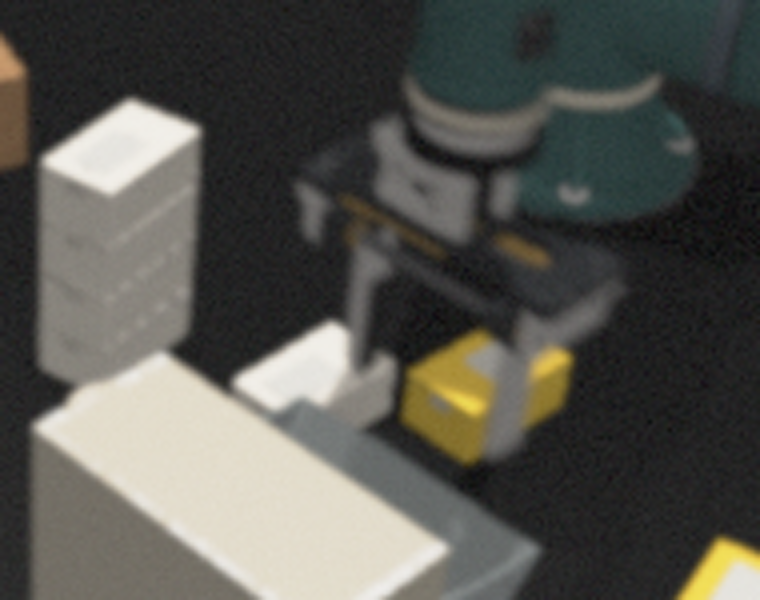

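View pics/top16b.png

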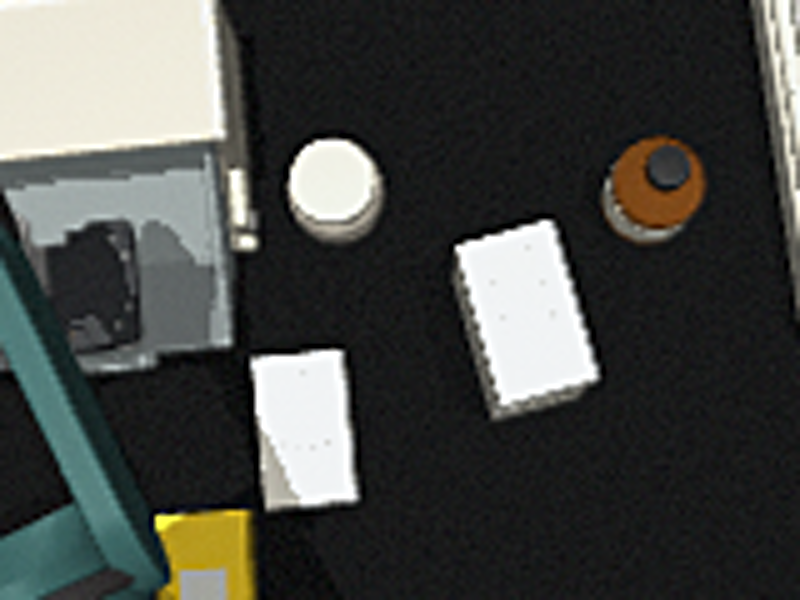

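The carton now lies flat at top crop (305,430): centre (411.5, 136.3), yaw 4.7°, top at 44 mm. I'll regrip it at its centre.

```bash
python3 go.py .4113 .1352 .018 184.8; python3 -m crank '[[0.12,-0.25,0,0],[0.12,-0.25,0,0],[0.12,-0.25,0,0],[0.017,0.004,0,0],[0,0,0.15,0],[0,0,0.2,0],[0,0,0.2,0],[0,0,0.1,0],[0,0,0.02,0],[0,0,0,0]]'; python3 go.py .4113 .1352 .018 184.8
```

```text
turn 0.0025 after-turn xyz [ 0.3812 -0.7679] 0.6631 before-turn xy [ 0.3842 -0.7664]
t 37.4 pos [474.4 294.6 150.6] yaw -174.98 rp [ 3.1402e+00 -1.1000e-03] F [-0.4  0.1 -0.4] w 93.8 q [ 0.45  0.13  1.45  0.    1.56 -1.21]
time: 38.65
tool_pos: [0.4118, 0.1361, 0.0184]
ee_rot: [3.141, 0.001, -3.058]
wrist_force: [0.2, 0.0, -0.3]
width: 0.0942
turn -0.0001 after-turn xyz [ 0.003  -0.0044] 0.0019 before-turn xy [ 0.003  -0.0044]
t 38.65 pos [411.8 136.1  18.4] yaw -175.21 rp [3.1413e+00 7.0000e-04] F [ 0.2  0.  -0.3] w 94.2 q [ 0.19 -0.04  1.91  0.    1.28 -1.47]
```

```bash
python3 -m crank '[[0.002,-0.003,0.002,0],[0,0,0,0],[0,0,0,0],[0,0,0,0],[0,0,0,0],[0,0,-0.1,0],[0,0,-0.25,0],[0,0,-0.28,0],[0,0,-0.28,0],[0,0,-0.12,0]]' 1; python3 go.py .4725 -.0078 .204 194.75
```

```text
time: 39.9
tool_pos: [0.412, 0.1353, 0.2267]
ee_rot: [3.141, 0.005, -3.058]
wrist_force: [-0.6, -0.3, -2.8]
width: 0.06
turn -0.1109 after-turn xyz [-0.1105 -0.769 ] 0.1137 before-turn xy [-0.2421 -0.7382]
t 39.9 pos [412.  135.3 226.7] yaw -175.23 rp [3.1409 0.0048] F [-0.6 -0.3 -2.8] w 60.0 q [ 0.19 -0.18  1.6   0.    1.72 -1.47]
```

```bash
python3 -m crank '[[0,0,0,-0.055],[0,0,0,-0.056],[-0.03,-0.2,0,0],[-0.03,-0.22,0,0],[-0.03,-0.2,0,0],[-0.02,-0.149,0,0],[0,0,0.05,0],[0,0,0.04,0],[0,0,0,0],[0,0,0,0]]'; python3 - <<'E'
from faces import *
robot.snapshot('top')
snap('scene','scene17')
faces('scene17',[(48,84),(92,128),(136,172),(190,222)])
E
python3 go.py .4725 -.0078 .195 194.75
```

```text
time: 41.15
tool_pos: [0.4713, -0.0073, 0.2055]
ee_rot: [3.141, 0.0, -2.883]
wrist_force: [0.6, -0.1, -2.2]
width: 0.06
(48, 84) xface (139, np.float64(53.22), np.float64(-0.89)) yface (112, np.float64(28.34), np.float64(0.15))
(92, 128) xface (150, np.float64(53.48), np.float64(0.05)) yface (124, np.float64(28.98), np.float64(-0.4))
(136, 172) xface (160, np.float64(53.49), np.float64(-0.6)) yface (129, np.float64(29.05), np.float64(0.47))
(190, 222) xface (149, np.float64(52.89), np.float64(0.8)) yface (105, np.float64(29.35), np.float64(0.16))
turn 0.0008 after-turn xyz [-0.0042 -0.0027] 0.0547 before-turn xy [-0.0042 -0.0027]
t 41.25 pos [471.6  -7.5 205.9] yaw -165.18 rp [-3.1414e+00  9.0000e-04] F [ 0.8 -0.4 -2.2] w 59.7 q [-0.14 -0.09  1.56  0.    1.67 -1.97]
```

```bash
python3 -m crank '[[-0.003,-0.001,0.012,0],[0,0,0.01,0],[0,0,0.01,0],[0,0,0.008,0],[0,0,0.006,0],[0,0,0.005,0],[0,0,0.004,0],[0,0,0.003,0],[0,0,0,0],[0,0,0,0]]'; python3 go.py .4725 -.0078 .195 194.75
```

```text
time: 42.5
tool_pos: [0.4722, -0.0081, 0.1939]
ee_rot: [3.142, 0.0, -2.884]
wrist_force: [-0.2, 0.3, -2.6]
width: 0.06
turn 0.0001 after-turn xyz [-0.002   0.0009] -0.0054 before-turn xy [-0.002   0.0009]
t 42.5 pos [472.2  -8.1 193.9] yaw -165.24 rp [3.1415e+00 1.0000e-04] F [-0.2  0.3 -2.6] w 60.0 q [-0.14 -0.08  1.58  0.    1.64 -1.97]
```

```bash
python3 -m crank '[[0,0.002,0.003,0],[0,0,0.003,0],[0,0,0.003,0],[0,0,0.002,0],[0,0,0.002,0],[0,0,0,0],[0,0,0,0],[0,0,0,0],[0,0,0,0],[0,0,0,0]]'; python3 go.py .4725 -.0078 .195 194.75
python3 - <<'E'
from faces import *
snap('scene','scene18')
faces('scene18',[(48,84),(92,128),(136,172),(182,214)])
E
```

```text
time: 43.75
tool_pos: [0.4722, -0.0079, 0.1938]
ee_rot: [-3.14, 0.002, -2.884]
wrist_force: [-2.9, -0.6, 7.9]
width: 0.0598
turn 0.0 after-turn xyz [-0.0014  0.0002] -0.0062 before-turn xy [-0.0014  0.0002]
t 43.75 pos [472.2  -7.9 193.8] yaw -165.25 rp [-3.1404e+00  2.1000e-03] F [-2.9 -0.6  7.9] w 59.8 q [-0.14 -0.08  1.58 -0.    1.64 -1.96]
(48, 84) xface (144, np.float64(53.49), np.float64(-0.86)) yface (111, np.float64(28.58), np.float64(0.01))
(92, 128) xface (145, np.float64(53.52), np.float64(-0.04)) yface (127, np.float64(29.15), np.float64(-0.49))
(136, 172) xface (159, np.float64(53.18), np.float64(-0.28)) yface (131, np.float64(29.09), np.float64(0.18))
(182, 214) xface (152, np.float64(53.22), np.float64(0.65)) yface (103, np.float64(28.93), np.float64(-0.61))
```

```bash
python3 -m crank '[[0,0,-0.004,0],[0,0,0,0],[0,0,0,0],[0,0,-0.05,0],[0,0,-0.15,0],[0,0,-0.15,0],[0,0,0,0.06],[0,0,0,0.05],[0.05,0.28,0,0],[0.05,0.28,0,0]]' -1;python3 go.py .4285 .2713 .060 184.8
```

```text
time: 45.05
tool_pos: [0.4426, 0.1029, 0.2627]
ee_rot: [3.141, 0.001, -3.059]
wrist_force: [0.9, -0.3, -0.5]
width: 0.0939
turn -0.001 after-turn xyz [-3.000e-04  8.447e-01] 1.0133 before-turn xy [0.001  0.8447]
t 45.05 pos [442.6 102.9 262.7] yaw -175.29 rp [3.1412e+00 1.0000e-03] F [ 0.9 -0.3 -0.5] w 93.9 q [ 0.1  -0.13  1.49  0.    1.78 -1.55]
```

```bash
python3 -m crank '[[0,0.28,0,0],[0,0.28,0,0],[0,0.284,0,0],[0,0,0.2,0],[0,0,0.25,0],[0,0,0.25,0],[0,0,0.2,0],[0,0,0.11,0],[0,0,0,0],[0,0,0,0]]' 1;python3 go.py .4285 .2713 .060 184.8; python3 - <<'E'
from h import *
p,d=snap('top','top19')
cv2.imwrite('pics/top19b.png',cv2.resize(p[130:250,130:290,::-1],(800,600),interpolation=cv2.INTER_CUBIC)[:600])
P=pts('top',d)
m=(abs(P[...,2]-.2205)<.008)&(P[...,0]<.55)&(P[...,0]>.38)&(P[...,1]<.07)&(P[...,1]>-.08)&(p.min(-1)>110)
q=P[m]; print(len(q),q.mean(0).round(4),cv2.minAreaRect((q[:,:2]*1000).astype(np.float32)))
E
```

```text
time: 46.3
tool_pos: [0.4293, 0.2709, 0.0617]
ee_rot: [3.141, 0.002, -3.057]
wrist_force: [0.3, 0.1, -0.1]
width: 0.0007
turn 0.0007 after-turn xyz [0.004  0.0022] 0.0083 before-turn xy [0.004  0.0022]
t 46.3 pos [429.3 270.9  61.7] yaw -175.14 rp [3.1406e+00 2.3000e-03] F [ 0.3  0.1 -0.1] w 0.7 q [ 0.45  0.07  1.69  0.    1.37 -1.2 ]
726 [ 0.472  -0.0063  0.2206] ((472.5005187988281, -6.3466644287109375), (100.18053436279297, 60.20722579956055), 14.821261405944824)
```

View pics/top19b.png

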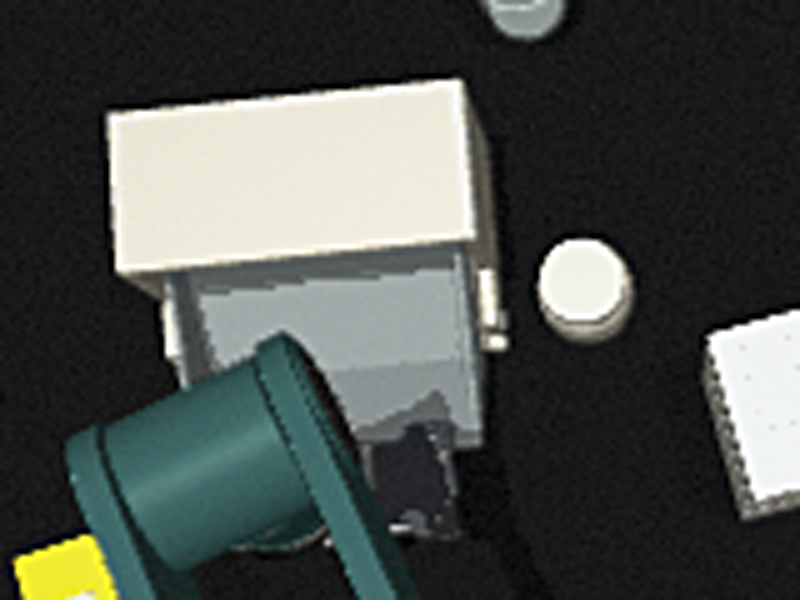

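The five-high column's top is at (472, -6, 220.6 mm), yaw 14.8°, matching the base. The shut fingers stand just in front of the tipped bin's lip, so I'll push it closed.

```bash
python3 -m crank '[[-0.03,0,0,0],[-0.035,0,0,0],[-0.035,0,0,0],[-0.035,0,0,0],[-0.035,0,0,0],[-0.035,0,0,0],[-0.035,0,0,0],[-0.03,0,0,0],[-0.02,0,0,0],[0,0,0,0]]';python3 go.py
```

```text
time: 47.6
tool_pos: [0.4403, 0.2714, 0.0596]
ee_rot: [-3.133, -0.111, -3.051]
wrist_force: [-87.0, -5.5, 54.1]
width: 0.0003
t 47.6 pos [440.3 271.4  59.6] yaw -174.79 rp [-3.1327 -0.1111] F [-87.   -5.5  54.1] w 0.3 q [ 0.42  0.18  1.59  0.03  1.49 -1.24]
```

The push jammed: 87 N at the wrist, with the vertical finger friction-locked on the lip corner. I'll back off at once. The lip mostly moves upward at first, so next time the finger has to follow its arc.

```bash
python3 -m crank '[[0.1,0,0,0],[0.1,0,0,0],[0.09,0,0,0],[0,0,0,0],[0,0,0,0],[0,0,0,0],[0,0,0,0],[0,0,0,0],[0,0,0,0],[0,0,0,0]]';python3 go.py .4285 .2713 .060 184.8
python3 - <<'E'
from h import *
p,d=snap('scene','scene20')
cv2.imwrite('pics/scene20b.png',cv2.resize(p[100:310,180:420,::-1],(685,600),interpolation=cv2.INTER_CUBIC)[:600])
E
```

```text
time: 48.85
tool_pos: [0.4283, 0.2704, 0.0601]
ee_rot: [3.142, 0.0, -3.057]
wrist_force: [0.3, -0.3, -0.1]
width: 0.0002
turn 0.0006 after-turn xyz [-0.0011  0.0043] 0.0005 before-turn xy [-0.0011  0.0043]
t 48.85 pos [428.3 270.4  60.1] yaw -175.14 rp [3.1415e+00 1.0000e-04] F [ 0.3 -0.3 -0.1] w 0.2 q [ 0.45  0.07  1.7   0.    1.37 -1.2 ]
```

View pics/scene20b.png

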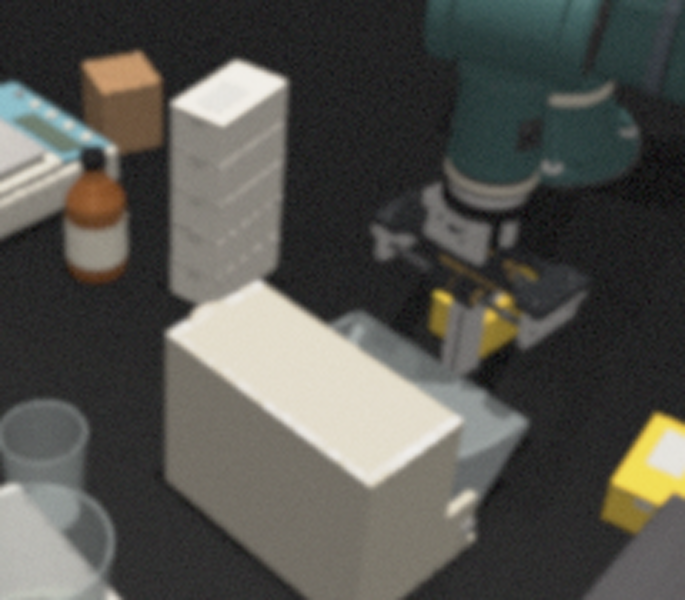

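```bash
python3 -m crank '[[-0.055,0,0,0],[-0.018,0,-0.01,0],[-0.02,0,-0.03,0],[-0.02,0,-0.032,0],[-0.024,0,-0.028,0],[-0.025,0,-0.028,0],[0,0,0,0],[0,0,0,0],[0,0,0,0],[0,0,0,0]]';python3 go.py
python3 - <<'E'
from h import *
p,d=snap('scene','scene21')
cv2.imwrite('pics/scene21b.png',cv2.resize(p[170:310,250:400,::-1],(640,600),interpolation=cv2.INTER_CUBIC)[:600])
E
```

```text
time: 50.15
tool_pos: [0.4603, 0.2732, 0.0858]
ee_rot: [3.141, -0.0, -3.057]
wrist_force: [-5.1, 0.1, 3.5]
width: 0.0005
t 50.15 pos [460.3 273.2  85.8] yaw -175.14 rp [ 3.1414e+00 -5.0000e-04] F [-5.1  0.1  3.5] w 0.5 q [ 0.43  0.12  1.6   0.    1.43 -1.23]
```

View pics/scene21b.png

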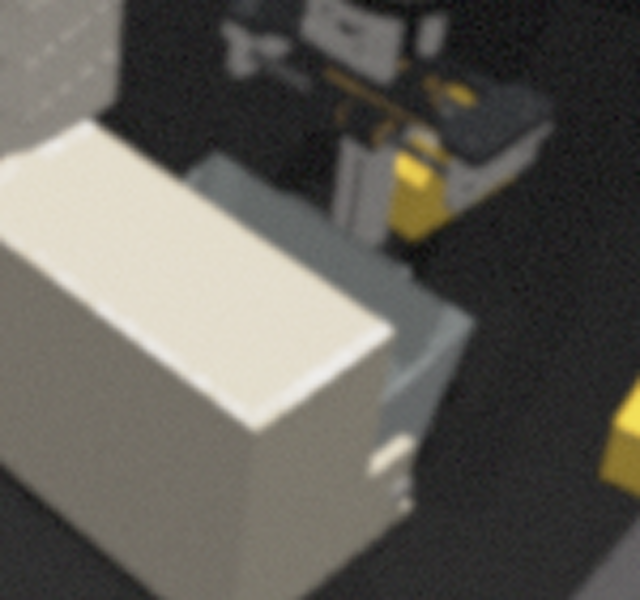

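```bash
python3 -m crank '[[-0.028,0,-0.024,0],[-0.028,0,-0.023,0],[-0.032,0,-0.019,0],[-0.032,0,-0.018,0],[-0.034,0,-0.014,0],[-0.034,0,-0.012,0],[-0.02,0,0,0],[-0.01,0,0,0],[0,0,0,0],[0,0,0,0]]';python3 go.py
python3 - <<'E'
from h import *
p,d=snap('scene','scene22')
cv2.imwrite('pics/scene22b.png',cv2.resize(p[170:310,250:400,::-1],(640,600),interpolation=cv2.INTER_CUBIC)[:600])
E
```

```text
time: 51.45
tool_pos: [0.4944, 0.2758, 0.1062]
ee_rot: [-3.139, -0.023, -3.055]
wrist_force: [-24.8, -3.2, 7.8]
width: 0.0004
t 51.45 pos [494.4 275.8 106.2] yaw -175.05 rp [-3.1391 -0.0234] F [-24.8  -3.2   7.8] w 0.4 q [ 0.41  0.18  1.48  0.01  1.5  -1.25]
```

View pics/scene22b.png

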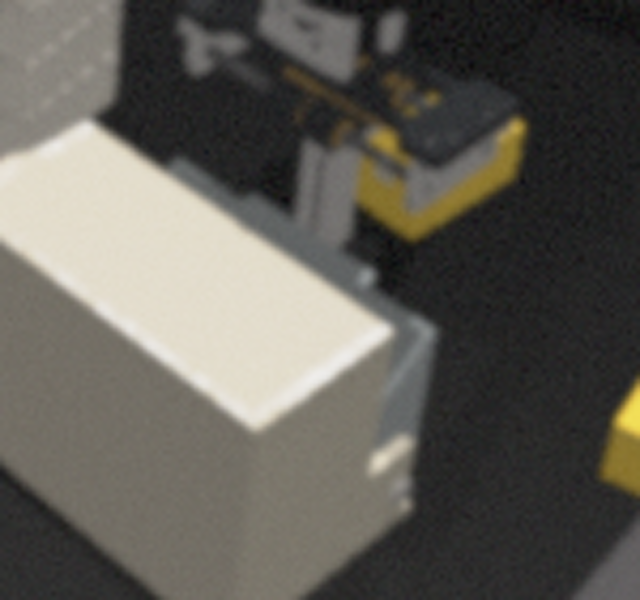

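At 25 N, well above what the pivot needs to move, the finger is about where the lip should be with the bin shut. I'll back away, clear the view and check.

```bash
python3 -m crank '[[0.1,0,0,0],[0.15,0,0,0],[0.1,0,-0.2,0],[0.2,0,-0.3,0],[0.2,-0.1,-0.2,0],[0,-0.28,0,0],[0,-0.28,0,0],[0,-0.1,0,0],[0,0,0,0],[0,0,0,0]]';python3 go.py
python3 - <<'E'
from h import *
from faces import faces
p,d=snap('scene','scene23')
cv2.imwrite('pics/scene23b.png',cv2.resize(p[:,:,::-1],(800,600),interpolation=cv2.INTER_CUBIC)[:600])
faces('scene23',[(5,40),(48,84),(92,128),(136,172),(182,214)])
p,d=snap('top','top23')
cv2.imwrite('pics/top23b.png',cv2.resize(p[100:290,130:383,::-1],(800,600),interpolation=cv2.INTER_CUBIC)[:600])
def rim(f):
    P=pts('top',np.load('pics/%s.npy'%f)); o=np.array([.5976,.2868]);a=np.radians(4.8);x=np.array([np.cos(a),np.sin(a)]);y=np.array([-x[1],x[0]])
    L=(np.stack([(P[...,:2]-o)@x,(P[...,:2]-o)@y,P[...,2]],-1)*1000).reshape(-1,3)
    for lo,hi in((-40,40),(-90,-50),(50,90)):
        q=L[(L[:,1]>lo)&(L[:,1]<hi)&(L[:,2]>108)&(L[:,2]<122)&(L[:,0]<-60)&(L[:,0]>-160)]
        f_=L[(L[:,1]>lo)&(L[:,1]<hi)&(L[:,0]>-70)&(L[:,0]<-40)]
        print(f,lo,len(q),q.mean(0).round(1),np.percentile(q[:,0],[3,97]).round(1))
rim('top0');rim('top23')
a,b=cv2.imread('pics/top0.png').astype(int),cv2.imread('pics/top23.png').astype(int)
P=pts('top',np.load('pics/top23.npy'))
m=(P[...,2]>.213)&(P[...,2]<.229)&(abs(P[...,0]-.472)<.09)&(abs(P[...,1]+.006)<.09)&(p.min(-1)>110);q=P[m];print(len(q),q.mean(0).round(4),cv2.minAreaRect((q[:,:2]*1000).astype(np.float32)))
E
```

```text
time: 52.75
tool_pos: [0.3735, 0.1136, 0.2403]
ee_rot: [3.141, 0.002, -3.057]
wrist_force: [-0.4, 0.6, 0.1]
width: 0.0007
t 52.75 pos [373.5 113.6 240.3] yaw -175.14 rp [3.1413e+00 1.9000e-03] F [-0.4  0.6  0.1] w 0.7 q [ 0.15 -0.28  1.65  0.    1.77 -1.51]
(5, 40) xface (120, np.float64(53.68), np.float64(-0.59)) yface (96, np.float64(28.25), np.float64(0.27))
(48, 84) xface (138, np.float64(53.37), np.float64(0.32)) yface (111, np.float64(28.57), np.float64(-0.04))
(92, 128) xface (149, np.float64(53.37), np.float64(0.11)) yface (121, np.float64(28.99), np.float64(0.01))
(136, 172) xface (161, np.float64(53.46), np.float64(0.05)) yface (128, np.float64(29.09), np.float64(-0.14))
(182, 214) xface (155, np.float64(53.32), np.float64(-0.13)) yface (122, np.float64(28.83), np.float64(-0.17))
top0 -40 115 [-88.7   0.8 115.5] [-95.1 -81.9]
top0 -90 23 [-83.7 -69.4 115.3] [-85.9 -81.2]
top0 50 17 [-83.7  70.4 115.7] [-85.6 -81.6]
top23 -40 116 [-88.5   0.7 115. ] [-95.  -81.8]
top23 -90 21 [-83.3 -69.7 114.3] [-85.3 -81.4]
top23 50 19 [-83.3  69.7 114.6] [-85.7 -77.6]
728 [ 0.4719 -0.0062  0.2205] ((472.29266357421875, -6.348148345947266), (99.73188018798828, 59.86495590209961), 15.001399040222168)
```

View pics/scene23b.png

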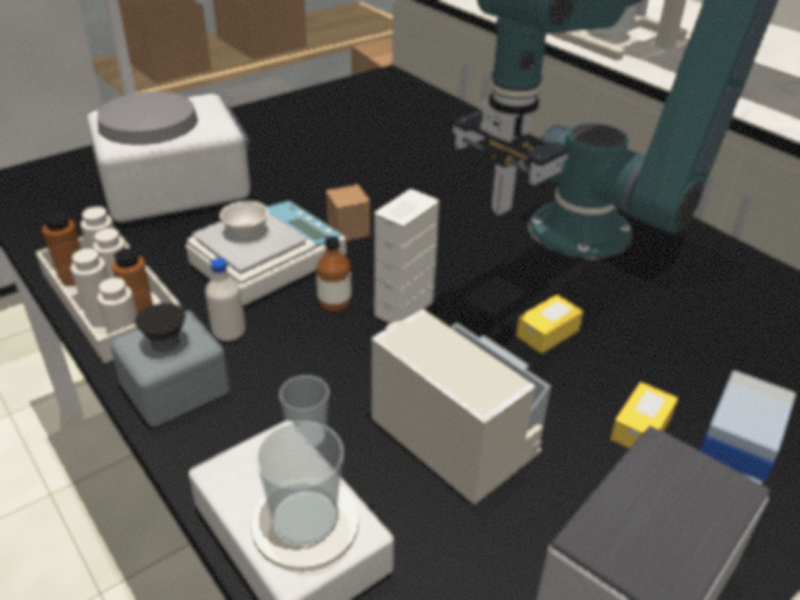

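View pics/top23b.png

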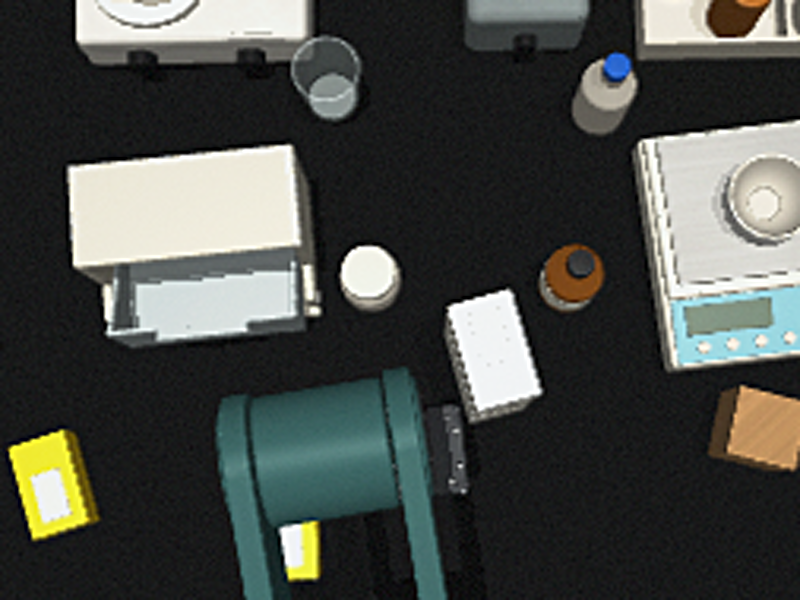

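The scene view shows the five-high column flush at (407,258). The bin is shut at (460,400), with its rim at the starting position to within about 0.4 mm. The bottles, jar, beaker, bowl and brown box look unmoved. I'll hand the job in.

```bash
python3 -c "
from bench import robot
print(robot.close_job())"
```

```text
the job is handed in; nothing more can be done
None
```

The column is built five high, the bin is pushed shut again, and the job was handed in at about 53 s of the 72 s. I stacked the carton from among the bottles first, then the one in front of the bin, then the one from inside it.

**Last checks**
- **Column:** the visible side faces of all five cartons agree within about 1 mm. The top is level at 220.5 mm, and the top carton's angle is 15.0°, against 14.7° measured for the stack at the start. Each carton was lowered until it touched (4 to 8 N measured) before release.
- **Bin:** the rim is back where it started to within about 0.4 mm sideways and 1 mm in height.
- **Other objects:** by eye the bottles, jar, beaker, bowl, brown box and yellow boxes are where they were. I did not measure them again.

**What did not go smoothly**
- **Bin carton:** it caught briefly on the hood's edge as I lifted it (about 13 N), then swung in the grip. I rolled it flat on clear bench and regripped it. One edge settled about a centimetre onto the bench when I let go.
- **Closing the bin:** my first push jammed on the lip at about 102 N total wrist force, below the 120 N limit. I backed off, and a second push that followed the lip's arc shut the bin at about 26 N.

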